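Cover the polishing-compound tray

TASK

Fold both flaps of the carton right back, well past upright, and leave them so. Then take out every cover that is in it and fit each to the tray pocket of its own colour: tilt one end in under the steel lip, then lower the other end until the cover lies flat and fully down in its pocket. Leave the jar, the loupe and the green stone where they stand.

Things in the scene. Friction and masses are not known exactly. Their poses are not given: they have to be found in the camera images.
- cover_red_mid (a point): Loose cover with the red rib: a flat aluminium plate 90 x 66 x 6 mm (x, y, z of the cover) carrying a stiff red upright grip rib 40 mm long (x), 10 mm thick (y), 28 mm high, centred on the plate's top. About 130 g. Point at its centre, 17 mm above the plate's underside and 17 mm below the rib's top; z up out of the plate. Same both ways round. Starts flat on the carton's floor; may be absent.
- pocket_red (a point): Pocket of the tray with the red compound in it and a red mark on the lip: 95 mm long (x) by 71 mm wide (y). Point at the centre of the ledge that the cover's underside rests on, 20 mm above the table; axes are the tray's. Walls rise 8 mm above the ledge all round; at the -x end a steel lip, underside 12 mm and top 18 mm above the ledge, overhangs the pocket by 12 mm, so the cover's end must be tilted in below it (up to about 14 degrees fits).
- cover_yellow_mid (a point): Loose cover with the yellow rib: a flat aluminium plate 90 x 66 x 6 mm (x, y, z of the cover) carrying a stiff yellow upright grip rib 40 mm long (x), 10 mm thick (y), 28 mm high, centred on the plate's top. About 130 g. Point at its centre, 17 mm above the plate's underside and 17 mm below the rib's top; z up out of the plate. Same both ways round. Starts flat on the carton's floor; may be absent.
- pocket_yellow (a point): Pocket of the tray with the yellow compound in it and a yellow mark on the lip: 95 mm long (x) by 71 mm wide (y). Point at the centre of the ledge that the cover's underside rests on, 20 mm above the table; axes are the tray's. Walls rise 8 mm above the ledge all round; at the -x end a steel lip, underside 12 mm and top 18 mm above the ledge, overhangs the pocket by 12 mm, so the cover's end must be tilted in below it (up to about 14 degrees fits).
- cover_blue_mid (a point): Loose cover with the blue rib: a flat aluminium plate 90 x 66 x 6 mm (x, y, z of the cover) carrying a stiff blue upright grip rib 40 mm long (x), 10 mm thick (y), 28 mm high, centred on the plate's top. About 130 g. Point at its centre, 17 mm above the plate's underside and 17 mm below the rib's top; z up out of the plate. Same both ways round. Starts flat on the carton's floor; may be absent.
- pocket_blue (a point): Pocket of the tray with the blue compound in it and a blue mark on the lip: 95 mm long (x) by 71 mm wide (y). Point at the centre of the ledge that the cover's underside rests on, 20 mm above the table; axes are the tray's. Walls rise 8 mm above the ledge all round; at the -x end a steel lip, underside 12 mm and top 18 mm above the ledge, overhangs the pocket by 12 mm, so the cover's end must be tilted in below it (up to about 14 degrees fits).
- tray: Grey compound tray, fixed to the bench, 119 (x) x 249 (y) x 38 mm high; origin at its underside's centre. Three pockets side by side, 80 mm apart along its y: red at -80, yellow at 0, blue at +80. The steel lip runs along its -x edge; at zero yaw that edge faces the robot.
- carton: Fixed brown carton, outside 143 (x) x 258 (y) x 62 mm high, walls and floor 4 mm thick, the covers inside; origin at its underside's centre. Two flaps hinged on its long top edges (at -x and +x) meet over the middle.
- flap_near (a joint): Angle (rad) of the carton flap hinged on the carton's -x edge: 0 closed and level, pi/2 upright, 2.7 folded right back outward (stop). It starts at 0 to 0.3. The crease is slightly stiff (about 0.04 N m): it stays where it is left.
- flap_near_hinge (a point): Middle of the hinge line of that flap, at the carton's -x top edge, 62 mm up. Axes turn with the flap; y is along the hinge. The flap is 71 mm from hinge to free edge, 258 mm along y, 4 mm thick (its underside at the hinge line).
- flap_near_pull (a point): Middle of the wooden dowel pull on that flap's outside: a round bar 12 mm thick, 50 mm long along the hinge direction (y), carried 22 mm above the flap's outer face by a 4 mm thick web, so it can roll between the fingers as the flap swings. 59 mm from the hinge line, 26 mm above the flap's underside, 55 mm to the carton's +y side of its middle. Axes turn with the flap (z out of its outer face).
- flap_far (a joint): Angle (rad) of the carton flap hinged on the carton's +x edge: 0 closed and level, pi/2 upright, 2.7 folded right back outward (stop). It starts at 0 to 0.3. The crease is slightly stiff (about 0.04 N m): it stays where it is left.
- flap_far_hinge (a point): Middle of the hinge line of that flap, at the carton's +x top edge, 62 mm up. Axes turn with the flap; y is along the hinge. The flap is 71 mm from hinge to free edge, 258 mm along y, 4 mm thick (its underside at the hinge line).
- flap_far_pull (a point): Middle of the wooden dowel pull on that flap's outside: a round bar 12 mm thick, 50 mm long along the hinge direction (y), carried 22 mm above the flap's outer face by a 4 mm thick web, so it can roll between the fingers as the flap swings. 59 mm from the hinge line, 26 mm above the flap's underside, 55 mm to the carton's -y side of its middle. Axes turn with the flap (z out of its outer face).
- jar: Amber jar, brass lid, 52 mm across, 75 mm high, origin under its centre: bystander.
- loupe: Black stand loupe, 36 x 36 x 46 mm, origin under its centre: bystander.
- dressing_stone: Green dressing stone, 75 x 45 x 35 mm, origin under its centre: bystander.

How it is judged:
On the way:
1. both carton flaps are folded back well past upright (value of joint each of flap_near, flap_far above 1.75 rad), for 0.2 s.
At the end, for the whole second after the job is handed in: Both flaps stand open beyond 1.75 rad (100 degrees), and every cover present lies at rest in the pocket of its colour: within 5 mm of the pocket's centre each way, its underside within 2.5 mm of the ledge, level to 0.04 rad, its length along the pocket's to 0.12 rad (either end under the lip) (all of step 1 and x of cover_red_mid in the frame of pocket_red between -0.005 and 0.005 m and y of cover_red_mid in the frame of pocket_red between -0.005 and 0.005 m and z of cover_red_mid in the frame of pocket_red between 0.0145 and 0.0195 m and angle between each of cover_red_mid, cover_yellow_mid, cover_blue_mid's own z axis and vertical below 0.04 rad and angle between the x axis of cover_red_mid and the x axis of pocket_red, either way round below 0.12 rad and linear speed of each of cover_red, cover_yellow, cover_blue below 0.02 m/s and x of cover_yellow_mid in the frame of pocket_yellow between -0.005 and 0.005 m and y of cover_yellow_mid in the frame of pocket_yellow between -0.005 and 0.005 m and z of cover_yellow_mid in the frame of pocket_yellow between 0.0145 and 0.0195 m and angle between the x axis of cover_yellow_mid and the x axis of pocket_yellow, either way round below 0.12 rad and x of cover_blue_mid in the frame of pocket_blue between -0.005 and 0.005 m and y of cover_blue_mid in the frame of pocket_blue between -0.005 and 0.005 m and z of cover_blue_mid in the frame of pocket_blue between 0.0145 and 0.0195 m and angle between the x axis of cover_blue_mid and the x axis of pocket_blue, either way round below 0.12 rad); the robot touches nothing.
It fails at once if the jar is moved more than 3 cm (distance of jar from where it was at the start of the episode above 0.03 m).
It fails at once if the loupe is moved more than 3 cm (distance of loupe from where it was at the start of the episode above 0.03 m).
It fails at once if the dressing_stone is moved more than 3 cm (distance of dressing_stone from where it was at the start of the episode above 0.03 m).
Of cover_red, cover_yellow, cover_blue only 2 to 3 are there at a start; the rules pass over those that are not, and their reading is None.
At some moment in a run one of cover_red, cover_yellow, cover_blue may be knocked a few centimetres aside while the robot is not near it.
Once in a run the grip may slacken for a moment while it holds something.
It also fails if it takes over 210 s, if anything falls off the work surface, if the arm or the gripper's body presses on something with over 40 N, if the wrist force passes 120 N, or if a joint passes its speed limit or range.

ROBOT

A 7-joint arm with a two-finger parallel gripper is mounted at the origin on the work surface. World frame = base frame: x ahead of the robot, y to its left, z up, the work surface at z = 0. Lengths are in m, angles in rad, forces in N, time in s.
With the tool pointing down it reaches from about 0.35 to 0.9 m from the base axis. Payload 8.1 kg.
Tool frame: the origin (TCP) lies on the centre line of the jaws, within the pads' length; the fingertips stand 8 mm ahead of it and the grasp point (between the pads) lies 11 mm behind it; x points along the fingers, y is the direction in which the jaws open and shut, and the axes are right-handed (so a half turn about x gives the same grasp; the last joint's range is limited). The gripper opens to 85 mm and grips with 20 to 120 N. Pads are 22 mm wide; open, the fingers measure 114 mm over their backs; the gripper's body (76 mm by 85 mm) begins 54 mm behind the grasp point. The pads swing forward as they close: fully open they stand 13 mm farther back than shut.
Start: joints at [1.037, 0.434, 0.025, 1.573, -0.012, 1.134, -0.075], TCP at [0.261, -0.568, 0.239] pointing down, gripper open.
Joint ranges: [-2.62, 2.62], [-0.44, 2.09], [-1.27, 1.32], [0.08, 2.57], [-1.32, 4.46], [0.12, 2], [-2.74, 2.74]. Speed limits (rad/s): [2.22, 2.22, 3.01, 3.01, 3.14, 3.14, 3.14].

INTERFACE

Orientations are given as [roll, pitch, yaw] about the fixed x, y, z axes, in that order (R = Rz(yaw) Ry(pitch) Rx(roll)).
In Python, from plant import manip gives the robot as it stands.
- The arm moves only by the tool send_rows, never from a script. Its arguments are lists of equal length, an entry for each row: "turn": the turn, a rotation vector about the tool's x, y, z in rad, a list of three; "slide": the shift along the tool's x, y, z in cm, a list of three; "jaw": the opening, from 0 (shut) to 1 (fully open). A call has 1 to 12 rows; each row shifts and turns the pose as measured when the row begins, along the tool's axes as they then stand; what a row does not reach is not made up. A row lasts 1/8 s, in which the tool goes at most 62.5 mm and 10.7 degrees, less where a joint would pass 70% of its speed; a pose out of reach is approached as far as the arm can. A call with a gripper value outside its range is refused whole. The fingers move at their own pace and stop on an object; "force" is the grip in N (left out, the last holds). Time passes only in rows, so rows that do not move let the fingers close. It gives the time, the measured TCP pose, the force and the opening at its end, in the units of the state.
- manip.get_state(): the state, without advancing time (a new reading comes with each control period).
- manip.snapshot(name): name is "scene" or "top" or "wrist"; returns (picture, depth): 400x640x3 uint8, red, green, blue; 400x640 float32, m along the optical axis (not along the pixel's ray), 0 where there is no reading.
- manip.camera_params(name): a dict with "vfov" (degrees; the focal length in pixels is half the picture's height over the tangent of half this angle, whatever the lens; pixels are square), "cx", "cy" (the principal point, pixels), "k1" (the pictures are not rectified: a ray, as slopes to the right and down, at radius r is drawn at 1 + k1 r^2 times it, then the intrinsics apply), "world_from_camera" (4x4, takes a point from camera to world coordinates). Camera axes: x right, y up, looking along -z (the intrinsics and any distortion apply to the point x, -y, -z); pixel columns grow to the right and rows downward; lengths in m; the calibration is good to about 2 mm. A picture is of the moment at which its call begins: read the wrist's pose just before it. camera_params takes no time and is no camera call; for the wrist camera it gives the pose at the moment of the call.
- manip.close_job(): hands the job in, once; it reports no verdict.
The state is a dict: "time": time; "joint_pos": joint angles; "dq": joint speeds; "effort": joint torques, N m; "eef_pos": TCP position; "ee_rot": TCP orientation; "ft_force": force on the tool from outside, world axes, zero at the start; "moment": the same for the moment, N m; "finger_gap": finger opening in m.
Only numpy, scipy, OpenCV 4.12 (cv2) and the standard library are available. Lean on these libraries where they do the work, as an engineer would, in place of code of your own. Each camera call takes 0.05 s, during which the arm holds its last target.

## Working session

There is one attempt and no reset: what is moved stays moved. The work goes in short steps, Python scripts to look and compute and a tool call to move; the robot and the scene stay as the last step left them, time stands still between calls to the robot, and variables do not carry over. Pictures are saved under pics/ and viewed, and the job is handed in when it is done.

Besides the shell and the picture viewer there is one more tool, called after ">>>" by a JSON object that holds its "fn" and its "kwargs", one argument or row to a line. send_rows: Moves the arm, as the interface text tells. Its arguments: {"type":"object","properties":{"turn":{"type":"array","items":{"type":"array","items":{"type":"number"}}},"slide":{"type":"array","items":{"type":"array","items":{"type":"number"}}},"jaw":{"type":"array","items":{"type":"number"}},"force":{"type":"number"}},"required":["turn","slide","jaw"]}

```bash
ls; mkdir -p pics
cat > h.py <<'E'
import numpy as np, cv2
from plant import manip
from scipy.spatial.transform import Rotation as R
def save(n,f):
    p,d=manip.snapshot(n); cv2.imwrite('pics/'+f+'.png',cv2.cvtColor(p,cv2.COLOR_RGB2BGR)); np.save('pics/'+f+'.npy',d); 
    return p,d
def K(c):
    f=200/np.tan(np.radians(c['vfov'])/2); return f
def pts(c,uv,depth):
    uv=np.atleast_2d(uv).astype(float); f=K(c)
    x=(uv[:,0]-c['cx'])/f; y=(uv[:,1]-c['cy'])/f
    rd=np.hypot(x,y); r=rd.copy()
    for _ in range(20): r=rd/(1+c['k1']*r*r)
    s=np.where(rd>0,r/np.maximum(rd,1e-9),1)
    return np.c_[x*s,-y*s,-np.ones(len(x))]
def plane(c,uv,z):
    T=np.array(c['world_from_camera']); d=pts(c,uv,0)@T[:3,:3].T; o=T[:3,3]
    return o+d*((z-o[2])/d[:,2])[:,None]
def cloud(c,uv,dep):
    T=np.array(c['world_from_camera']); return T[:3,3]+(pts(c,uv,0)*np.asarray(dep)[:,None])@T[:3,:3].T
def proj(c,P):
    T=np.linalg.inv(np.array(c['world_from_camera'])); q=np.atleast_2d(P)@T[:3,:3].T+T[:3,3]
    x=q[:,0]/-q[:,2]; y=-q[:,1]/-q[:,2]; s=1+c['k1']*(x*x+y*y); f=K(c)
    return np.c_[c['cx']+f*x*s,c['cy']+f*y*s]
E
python3 - <<'E'
from h import *
s=manip.get_state(); print(s)
for n in ('top','scene','wrist'):
    c=manip.camera_params(n); save(n,n+'0'); print(n,c)
E
```

```text
pics
{'time': 0.0, 'joint_pos': array([ 1.03742735,  0.43521286,  0.02501002,  1.5741022 , -0.01160916,
        1.1339766 , -0.07511465]), 'dq': array([-0.00108762, -0.00052994, -0.00136475, -0.00088244,  0.00026387,
       -0.00021376,  0.00025183]), 'effort': array([ 1.26430456e-03, -6.70472503e+01,  1.02537911e+00, -3.16208482e+01,
        1.53707602e-02,  1.25931285e-02, -2.31232718e-06]), 'eef_pos': array([ 0.26071075, -0.56749157,  0.23853069]), 'ee_rot': array([-1.47507497,  1.56924262,  2.09716466]), 'ft_force': array([-0.36853937,  0.60581083,  0.31192714]), 'moment': array([ 0.03684417,  0.01273942, -0.01735997]), 'finger_gap': 0.08513912666983185}
top {'vfov': 51.18771942292089, 'cx': 312.2661765963364, 'cy': 197.50837297357424, 'k1': 0.03280594907797755, 'world_from_camera': array([[-0.01340031,  0.98526937, -0.17048374,  0.38377848],
       [-0.99983328, -0.01531797, -0.00993791,  0.09350363],
       [-0.01240298,  0.17032214,  0.98531037,  1.34834325],
       [ 0.        ,  0.        ,  0.        ,  1.        ]])}
scene {'vfov': 52.18100554376983, 'cx': 322.24629363421514, 'cy': 197.72330856524127, 'k1': -0.019827521349314033, 'world_from_camera': array([[ 0.33182924, -0.79942825,  0.50080318,  1.08540414],
       [ 0.94323852,  0.28894314, -0.1637466 , -0.06436205],
       [-0.01379998,  0.52671276,  0.84993131,  0.92774595],
       [ 0.        ,  0.        ,  0.        ,  1.        ]])}
wrist {'vfov': 67.76498369415297, 'cx': 321.0143802837088, 'cy': 200.82818558405367, 'k1': 0.0013687942240672346, 'world_from_camera': array([[ 0.41752525,  0.86008378,  0.29313574,  0.33652393],
       [-0.90866466,  0.39559261,  0.13354784, -0.53329742],
       [-0.0011    , -0.32212168,  0.94669763,  0.37247587],
       [ 0.        ,  0.        ,  0.        ,  1.        ]])}
```

View pics/top0.png

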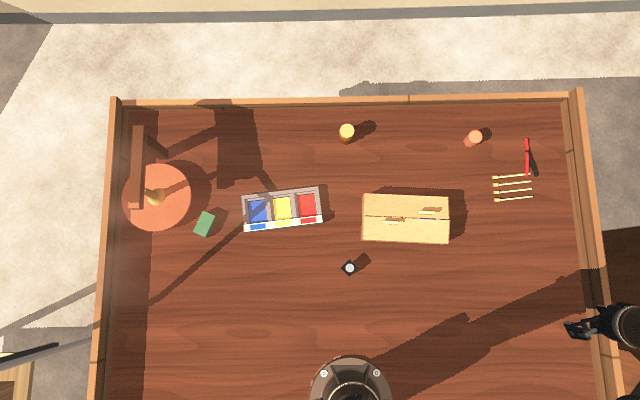

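View pics/scene0.png

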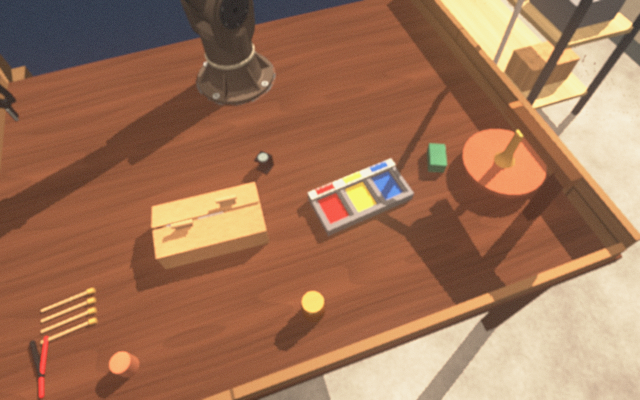

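View pics/wrist0.png

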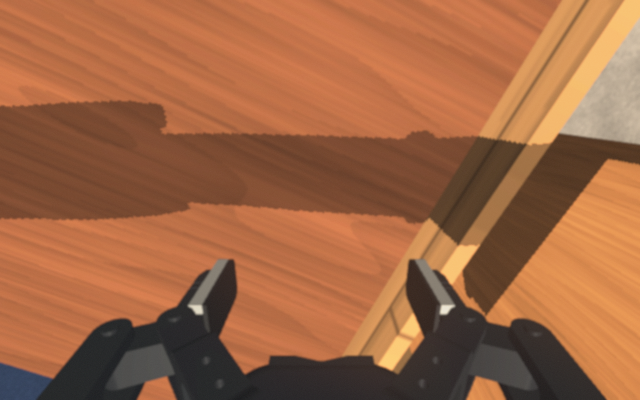

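Top view: the carton is at px (362–450, 193–243), the tray at (242–323, 186–232), the loupe at (349, 268), the jar at (347, 131) and the stone at (204, 224). Next I'll enlarge these and measure them.

Run:
```python
from h import *
a=cv2.imread('pics/top0.png'); cv2.imwrite('pics/t_c.png',cv2.resize(a[180:260,350:470],None,fx=6,fy=6,interpolation=cv2.INTER_CUBIC))
cv2.imwrite('pics/t_t.png',cv2.resize(a[175:245,230:340],None,fx=6,fy=6,interpolation=cv2.INTER_CUBIC))
```

```text
(no output)
```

View pics/t_c.png

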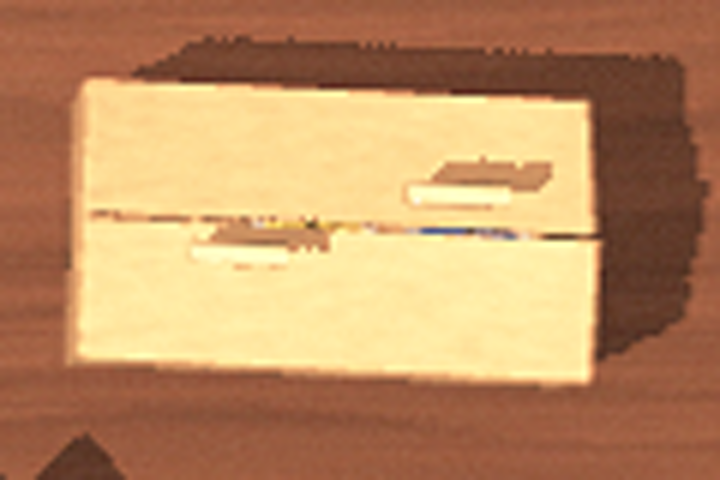

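View pics/t_t.png

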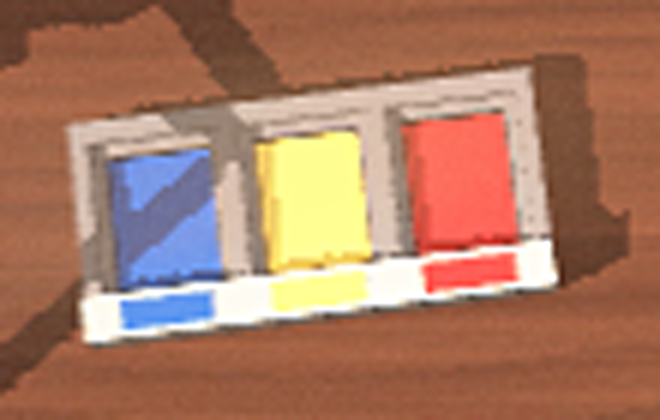

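The pulls are clear: the near one at px ~(390, 222), the far one at ~(426, 212). Now to measure them.

Run:
```python
from h import *
c=manip.camera_params('top'); d=np.load('pics/top0.npy')
vv,uu=np.mgrid[170:260,230:470]; uv=np.c_[uu.ravel(),vv.ravel()]
P=cloud(c,uv,d[170:260,230:470].ravel())
print('table z',np.median(P[:,2][(uv[:,0]>330)&(uv[:,0]<350)]))
def rect(m,t):
    q=P[m][:,:2].astype(np.float32); r=cv2.minAreaRect(q); print(t,m.sum(),np.round(r[0],4),np.round(r[1],4),r[2], np.round(np.median(P[m],0),4)); 
C=(uv[:,0]>353)
# flaps, with height
rect(C&(P[:,2]>.045)&(P[:,2]<.12),'carton')
T=(uv[:,0]<335)
rect(T&(P[:,2]>.025)&(P[:,2]<.06),'tray')
rect(T&(P[:,2]>.034)&(P[:,2]<.06),'lip/rim')
# carton height profile along x at columns
for u in (370,380,410,440):
    m=uv[:,0]==u; print(u,[(int(a[1]),*np.round(p[[0,2]]*1000).astype(int)) for a,p in zip(uv[m],P[m]) if 190<=a[1]<=246][::3])
m=C&(P[:,2]>.088); print('pulls',[(tuple(a),*np.round(p,3)) for a,p in zip(uv[m],P[m])][::3])
# pixel rays
for n,z in (('near',.09),('far',.09)):
    pass
```

```text
table z -0.000487024870420516
carton 3897 [ 0.5389 -0.1791] [0.2588 0.1449] 86.69303894042969 [ 0.5355 -0.178   0.0719]
tray 1131 [0.5776 0.2056] [0.12   0.2487] 6.180849552154541 [0.5429 0.2031 0.034 ]
lip/rim 566 [0.5724 0.205 ] [0.1092 0.2484] 6.347774982452393 [0.5304 0.1969 0.0383]
370 [(190, np.int64(638), np.int64(4)), (193, np.int64(617), np.int64(68)), (196, np.int64(607), np.int64(69)), (199, np.int64(598), np.int64(67)), (202, np.int64(588), np.int64(70)), (205, np.int64(578), np.int64(75)), (208, np.int64(568), np.int64(77)), (211, np.int64(560), np.int64(72)), (214, np.int64(550), np.int64(73)), (217, np.int64(540), np.int64(79)), (220, np.int64(531), np.int64(83)), (223, np.int64(522), np.int64(77)), (226, np.int64(513), np.int64(78)), (229, np.int64(504), np.int64(73)), (232, np.int64(496), np.int64(67)), (235, np.int64(486), np.int64(70)), (238, np.int64(477), np.int64(65)), (241, np.int64(473), np.int64(-3)), (244, np.int64(463), np.int64(5))]
380 [(190, np.int64(639), np.int64(-1)), (193, np.int64(628), np.int64(1)), (196, np.int64(607), np.int64(66)), (199, np.int6
[... 6816 characters left out ...]
3)), np.float64(0.518), np.float64(-0.137), np.float64(0.101)), ((np.int64(397), np.int64(223)), np.float64(0.517), np.float64(-0.144), np.float64(0.11)), ((np.int64(376), np.int64(226)), np.float64(0.384), np.float64(0.094), np.float64(1.348)), ((np.int64(461), np.int64(232)), np.float64(0.384), np.float64(0.094), np.float64(1.348)), ((np.int64(385), np.int64(235)), np.float64(0.384), np.float64(0.094), np.float64(1.348)), ((np.int64(417), np.int64(238)), np.float64(0.384), np.float64(0.094), np.float64(1.348)), ((np.int64(467), np.int64(245)), np.float64(0.384), np.float64(0.094), np.float64(1.348)), ((np.int64(367), np.int64(252)), np.float64(0.384), np.float64(0.094), np.float64(1.348))]
```

```bash
cat >> h.py <<'E'
def rotz(a): return R.from_euler('z',a).as_matrix()
def tool(): 
    s=manip.get_state(); return np.array(s['eef_pos']), R.from_euler('xyz',s['ee_rot']).as_matrix(), s
def down(yaw): # jaw (tool y) along world heading yaw, pointing down
    y=np.array([np.cos(yaw),np.sin(yaw),0]); x=np.array([0,0,-1.]); return np.c_[x,y,np.cross(x,y)]
def go(p,Rt,mm=50,deg=9):
    p0,R0,s=tool(); rv=(R.from_matrix(R0.T@Rt)).as_rotvec(); dp=np.asarray(p)-p0
    n=int(np.ceil(max(np.linalg.norm(dp)*1000/mm,np.degrees(np.linalg.norm(rv))/deg,1)))
    T=[];S=[]
    for k in range(n):
        Rk=R0@R.from_rotvec(rv*k/n).as_matrix(); T.append([round(float(x),3) for x in rv/n]); S.append([round(float(x),2) for x in Rk.T@dp/n*100])
    print('n',n,'from',np.round(p0,4),'dp',np.round(dp,4),'rv',np.round(rv,3)); print('turn',T); print('slide',S)
CY=-0.0577; CP=np.array([.539,-.179]); TY=0.1085; TP=np.array([.5776,.2056])
def car(x,y,z): return np.r_[CP+rotz(CY)[:2,:2]@[x,y],z]
def tra(x,y,z): return np.r_[TP+rotz(TY)[:2,:2]@[x,y],z]
def show():
    p,Rt,s=tool(); print('t',s['time'],'p',np.round(p,4),'x',np.round(Rt[:,0],3),'y',np.round(Rt[:,1],3),'q',np.round(s['joint_pos'],2),'F',np.round(s['ft_force'],1),'gap',round(s['finger_gap'],4))
E
python3 - <<'E'
from h import *
show()
c=manip.camera_params('top'); d=np.load('pics/top0.npy')
vv,uu=np.mgrid[180:260,353:460]; uv=np.c_[uu.ravel(),vv.ravel()]
P=cloud(c,uv,d[180:260,353:460].ravel())
L=(P[:,:2]-CP)@rotz(CY)[:2,:2]; L=np.c_[L,P[:,2]]
ok=(P[:,2]>.05)&(P[:,2]<.09)&(abs(L[:,1])<.12)
for n,m,sg in (('near',ok&(L[:,0]<-.006)&(L[:,0]>-.066),1),('far',ok&(L[:,0]>.006)&(L[:,0]<.066),-1)):
    k=np.polyfit(L[m,0],L[m,2],1); a=np.arctan(sg*k[0]); print(n,'angle',a,'z at hinge',np.polyval(k,-sg*.0715))
    print(' model pull', -sg*.0715+sg*(.059*np.cos(a)-.026*np.sin(a)), .062+.059*np.sin(a)+.026*np.cos(a))
    m=(P[:,2]>.09)&(P[:,2]<.12)&(sg*L[:,1]>0)&(abs(L[:,0])<.05); print(' seen pull', L[m].min(0),L[m].max(0),L[m].mean(0))
for u,v,z in ((349.5,267,.046),(347,130,.075),(204,224,.035)): print(plane(c,[[u,v]],z))
# second-view check of pulls from scene
cs=manip.camera_params('scene'); print(proj(cs,[car(-.0159,.055,.0965),car(.016,-.055,.094)]))
E
```

```text
t 0.15 p [ 0.2608 -0.5676  0.2387] x [-0.001  0.001 -1.   ] y [ 0.418 -0.909 -0.001] q [ 1.04  0.44  0.02  1.57 -0.01  1.13 -0.08] F [-0.1 -0.3  0.2] gap 0.0855
near angle 0.20622423222458577 z at hinge 0.06649523361317286
 model pull -0.019074054523690626 0.09953025767184442
 seen pull [-0.02524128  0.03123765  0.09771578] [-0.01346781  0.08012163  0.11121717] [-0.01960421  0.05605429  0.10427415]
far angle 0.12939275267675718 z at hinge 0.06604366227450315
 model pull 0.01634804645993764 0.09539553893433676
 seen pull [ 0.0097707  -0.07911201  0.09432897] [ 0.02119352 -0.03067344  0.10487226] [ 0.01560504 -0.05362891  0.09958954]
[[ 0.39084334 -0.004769    0.046     ]]
[[ 0.820024   -0.00691758  0.075     ]]
[[0.53137718 0.45005741 0.035     ]]
[[226.38669153 201.00433888]
 [181.97939189 224.29522237]]
```

Run:
```python
from h import *
go(car(-.0195,.0555,.16),down(CY))
```

```text
n 11 from [ 0.2608 -0.5676  0.2387] dp [ 0.2619  0.4451 -0.0787] rv [-1.082e+00 -1.000e-03  1.000e-03]
turn [[-0.098, -0.0, 0.0], [-0.098, -0.0, 0.0], [-0.098, -0.0, 0.0], [-0.098, -0.0, 0.0], [-0.098, -0.0, 0.0], [-0.098, -0.0, 0.0], [-0.098, -0.0, 0.0], [-0.098, -0.0, 0.0], [-0.098, -0.0, 0.0], [-0.098, -0.0, 0.0], [-0.098, -0.0, 0.0]]
slide [[0.72, -2.68, -3.85], [0.72, -2.29, -4.1], [0.72, -1.88, -4.3], [0.72, -1.45, -4.47], [0.72, -1.0, -4.59], [0.72, -0.54, -4.66], [0.72, -0.08, -4.69], [0.72, 0.38, -4.68], [0.72, 0.84, -4.62], [0.72, 1.29, -4.52], [0.72, 1.72, -4.37]]
```

>>> {"fn": "send_rows", "kwargs": {
  "turn": [
    [-0.1, 0, 0],
    [-0.1, 0, 0],
    [-0.1, 0, 0],
    [-0.1, 0, 0],
    [-0.1, 0, 0],
    [-0.1, 0, 0],
    [-0.1, 0, 0],
    [-0.1, 0, 0],
    [-0.1, 0, 0],
    [-0.1, 0, 0],
    [-0.08, 0, 0]
  ],
  "slide": [
    [0.6, -2.7, -3.85],
    [0.6, -2.3, -4.1],
    [0.6, -1.9, -4.3],
    [0.6, -1.45, -4.45],
    [0.6, -1.0, -4.6],
    [0.7, -0.55, -4.65],
    [0.7, -0.1, -4.7],
    [0.7, 0.4, -4.7],
    [0.7, 0.85, -4.6],
    [0.7, 1.3, -4.5],
    [0.7, 1.7, -4.4]
  ],
  "jaw": [0.8, 0.6, 0.6, 0.6, 0.6, 0.6, 0.6, 0.6, 0.6, 0.6, 0.6],
  "force": 40
}}

```text
time: 1.52
eef_pos: [0.5171, -0.1069, 0.1626]
ee_rot: [-1.278, 1.568, -2.883]
ft_force: [1.6, -0.3, 0.2]
finger_gap: 0.0512
```

Run:
```python
from h import *
show(); go(car(-.0195,.0555,.14),down(CY))
save('wrist','w1')
```

```text
t 1.525 p [ 0.5171 -0.1069  0.1626] x [-0.003 -0.001 -1.   ] y [ 0.999 -0.034 -0.003] q [ 0.4   0.39 -0.39  1.88  0.19  0.91 -0.11] F [ 1.6 -0.3  0.2] gap 0.0512
n 1 from [ 0.5171 -0.1069  0.1626] dp [ 0.0057 -0.0156 -0.0226] rv [0.024 0.001 0.003]
turn [[0.024, 0.001, 0.003]]
slide [[2.26, 0.63, 1.54]]
```

View pics/w1.png

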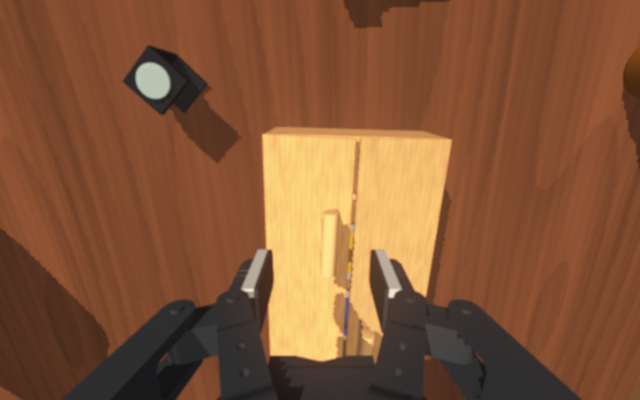

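The wrist view shows the near dowel from (330,210) to (330,277). I'll check it by ray-casting.

Run:
```python
from h import *
c=manip.camera_params('wrist'); d=np.load('pics/w1.npy')
for uv in ([330,212],[330,243],[330,275],[370,338]): 
    p=cloud(c,[uv],[d[uv[1],uv[0]]])[0]; print(uv,np.round(p,4),np.round((p[:2]-CP)@rotz(CY)[:2,:2],4), np.round(plane(c,[uv],.105),4))
P=plane(c,[[263,133],[450,138]],.066); print([np.round((p[:2]-CP)@rotz(CY)[:2,:2],4) for p in P])
```

```text
[330, 212] [ 0.5264 -0.0917  0.0996] [-0.0176  0.0864] [[ 0.5263 -0.0897  0.105 ]]
[330, 243] [ 0.526  -0.1135  0.1045] [-0.0167  0.0646] [[ 0.526  -0.1133  0.105 ]]
[330, 275] [ 0.5257 -0.1393  0.1052] [-0.0156  0.0388] [[ 0.5257 -0.1395  0.105 ]]
[370, 338] [ 0.558  -0.2037  0.0993] [ 0.0204 -0.0235] [[ 0.5569 -0.1983  0.105 ]]
[array([-0.0697,  0.1359]), array([0.0725, 0.1371])]
```

Run:
```python
from h import *
show(); c=manip.camera_params('wrist'); p,d=save('wrist','w2'); 
for uv in ([263,133],[450,138],[330,212],[330,275]): pass
h=cv2.cvtColor(p,cv2.COLOR_RGB2HSV); vv,uu=np.mgrid[0:400,0:640]
m=(d>0); uv=np.c_[uu[m],vv[m]]; P=cloud(c,uv,d[m]); 
L=np.c_[(P[:,:2]-CP)@rotz(CY)[:2,:2],P[:,2]]
k=(P[:,2]>.093)&(P[:,2]<.115)&(abs(L[:,0])<.04)&(L[:,1]>0.02)&(L[:,1]<.1); print(L[k].min(0),L[k].max(0),np.median(L[k],0))
k=(P[:,2]>.055)&(P[:,2]<.085)&(L[:,1]>.05)&(L[:,1]<.16)&(abs(L[:,0])<.1); print(L[k].min(0),L[k].max(0))
go(car(-.0185,.0555,.14),down(CY))
```

```text
t 1.575 p [ 0.5196 -0.0993  0.1622] x [-0.001  0.004 -1.   ] y [ 1.    -0.023 -0.001] q [ 0.39  0.4  -0.4   1.88  0.19  0.91 -0.12] F [3.3 6.2 1.2] gap 0.0514
[-0.02505107  0.02839242  0.09514231] [-0.01322968  0.07936863  0.10724313] [-0.01928012  0.05718508  0.10456405]
[-0.07216741  0.05000697  0.05502696] [0.07289787 0.12790068 0.08347   ]
n 1 from [ 0.5183 -0.102   0.1624] dp [ 0.0054 -0.0206 -0.0224] rv [ 0.031 -0.003  0.002]
turn [[0.031, -0.003, 0.002]]
slide [[2.24, 0.6, 2.05]]
```

>>> {"fn": "send_rows", "kwargs": {
  "turn": [
    [0.03, 0, 0],
    [0, 0, 0],
    [0, 0, 0]
  ],
  "slide": [
    [2.2, 0.5, 2.0],
    [0, 0, 0],
    [0, 0, 0]
  ],
  "jaw": [0.6, 0.6, 0.6]
}}

```text
time: 2.0
eef_pos: [0.5228, -0.1211, 0.1403]
ee_rot: [-2.464, 1.567, 2.194]
ft_force: [-0.1, -0.4, 0.3]
finger_gap: 0.0514
```

Run:
```python
from h import *
show(); go(car(-.0192,.0545,.099),down(CY),mm=25)
```

```text
t 2.0 p [ 0.5228 -0.1211  0.1403] x [-0.002  0.003 -1.   ] y [ 0.998 -0.055 -0.003] q [ 0.41  0.43 -0.37  1.88  0.2   0.87 -0.12] F [-0.1 -0.4  0.3] gap 0.0514
n 2 from [ 0.5228 -0.1211  0.1403] dp [ 0.0002 -0.0024 -0.0413] rv [ 0.002 -0.003  0.003]
turn [[0.001, -0.002, 0.001], [0.001, -0.002, 0.001]]
slide [[2.06, 0.02, 0.13], [2.06, 0.02, 0.12]]
```

>>> {"fn": "send_rows", "kwargs": {
  "turn": [
    [0, 0, 0],
    [0, 0, 0],
    [0, 0, 0],
    [0, 0, 0],
    [0, 0, 0],
    [0, 0, 0]
  ],
  "slide": [
    [2.0, 0, 0.1],
    [2.1, 0, 0.1],
    [0, 0, 0],
    [0, 0, 0],
    [0, 0, 0],
    [0, 0, 0]
  ],
  "jaw": [0.6, 0.6, 0, 0, 0, 0],
  "force": 30
}}

```text
time: 2.75
eef_pos: [0.5225, -0.1222, 0.1028]
ee_rot: [3.069, 1.568, 1.444]
ft_force: [-0.4, 0.2, -4.9]
finger_gap: 0.0102
```

Run:
```python
from h import *
show()
```

```text
t 2.75 p [ 0.5225 -0.1222  0.1028] x [ 0.     0.003 -1.   ] y [ 0.999 -0.055  0.   ] q [ 0.4   0.48 -0.36  1.92  0.23  0.78 -0.14] F [-0.4  0.2 -4.9] gap 0.0102
```

```bash
cat >> h.py <<'E'
def arc(sg,a0,a1,t1,n,y,off=0.0):
    """sg +1 near,-1 far; rows to take the dowel along its arc; t1 = final tilt rad (positive = follows flap)"""
    p0,R0,s=tool(); rho=np.hypot(.059,.026); f=np.arctan2(.026,.059)
    def P(a): return car(sg*(-.0715+rho*np.cos(a+f)),y,.062+rho*np.sin(a+f))
    ax=rotz(CY)@np.array([0,-sg,0.])   # tilt axis
    Rt=R.from_rotvec(ax*t1).as_matrix()@down(CY)
    rv=R.from_matrix(R0.T@Rt).as_rotvec(); T=[];S=[]
    e=p0
    for k in range(n):
        a=a0+(a1-a0)*(k+1)/n; Rk=R0@R.from_rotvec(rv*k/n).as_matrix(); Rn=R0@R.from_rotvec(rv*(k+1)/n).as_matrix()
        q=P(a)-Rn[:,0]*off; dp=q-e; e=q
        T.append([round(float(x),3) for x in rv/n]); S.append([round(float(x),2) for x in Rk.T@dp*100])
    print('turn',T);print('slide',S); print('end',np.round(e,4))
E
python3 - <<'E'
from h import *
arc(1,.206,.206+np.radians(30),np.radians(25),5,.0545,.002)
E
```

```text
turn [[0.0, -0.001, 0.087], [0.0, -0.001, 0.087], [0.0, -0.001, 0.087], [0.0, -0.001, 0.087], [0.0, -0.001, 0.087]]
slide [[-0.4, -0.37, 0.12], [-0.52, -0.45, -0.0], [-0.51, -0.46, -0.0], [-0.5, -0.47, -0.0], [-0.5, -0.47, -0.0]]
end [ 0.4965 -0.122   0.1225]
```

>>> {"fn": "send_rows", "kwargs": {
  "turn": [
    [0, 0, 0.087],
    [0, 0, 0.087],
    [0, 0, 0.087],
    [0, 0, 0.087],
    [0, 0, 0.087]
  ],
  "slide": [
    [-0.5, -0.4, 0],
    [-0.5, -0.45, 0],
    [-0.5, -0.45, 0],
    [-0.5, -0.45, 0],
    [-0.5, -0.45, 0]
  ],
  "jaw": [0, 0, 0, 0, 0]
}}

```text
time: 3.38
eef_pos: [0.4959, -0.1204, 0.1238]
ee_rot: [1.579, 1.125, -0.047]
ft_force: [-0.9, -8.7, -9.7]
finger_gap: 0.0103
```

Run:
```python
from h import *
show(); save('scene','s1')
p=tool()[0]; L=(p[:2]-CP)@rotz(CY)[:2,:2]; print(L, 'theta',np.degrees(np.arctan2(p[2]-.062,L[0]+.0715))-23.8)
a=cv2.imread('pics/s1.png'); cv2.imwrite('pics/s1c.png',cv2.resize(a[100:300,100:340],None,fx=3,fy=3))
```

```text
t 3.375 p [ 0.4959 -0.1204  0.1238] x [ 0.431 -0.02  -0.902] y [ 0.901 -0.051  0.431] q [ 0.45  0.27 -0.33  2.33  0.34  0.12 -0.23] F [-0.9 -8.7 -9.7] gap 0.0103
[-0.04803479  0.05582933] theta 45.65257340859942
```

View pics/s1c.png

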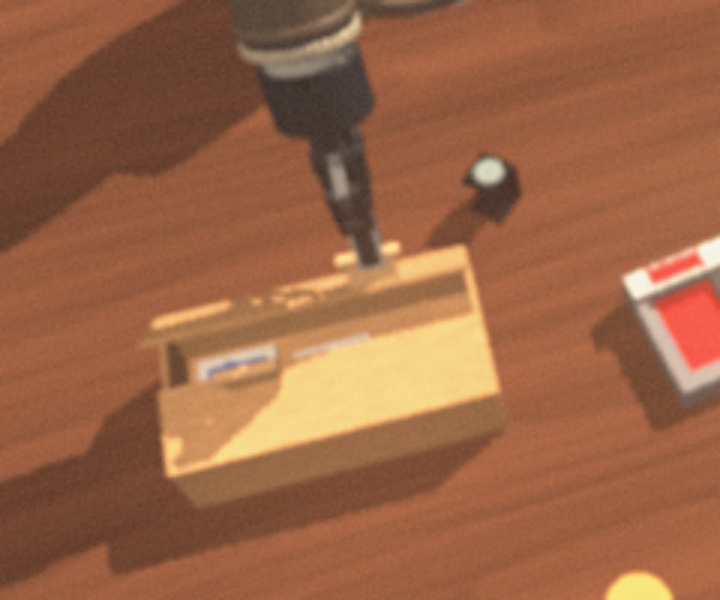

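Run:
```python
from h import *
arc(1,np.radians(45),np.radians(68),np.radians(21),4,.0545,.002)
```

```text
turn [[0.001, -0.001, -0.02], [0.001, -0.001, -0.02], [0.001, -0.001, -0.02], [0.001, -0.001, -0.02]]
slide [[-0.43, -0.58, 0.13], [-0.39, -0.51, -0.0], [-0.32, -0.56, -0.0], [-0.25, -0.59, -0.0]]
end [ 0.468  -0.1203  0.1283]
```

>>> {"fn": "send_rows", "kwargs": {
  "turn": [
    [0, 0, -0.02],
    [0, 0, -0.02],
    [0, 0, -0.02],
    [0, 0, -0.02]
  ],
  "slide": [
    [-0.43, -0.6, 0],
    [-0.4, -0.5, 0],
    [-0.3, -0.55, 0],
    [-0.25, -0.6, 0]
  ],
  "jaw": [0, 0, 0, 0]
}}

```text
time: 3.92
eef_pos: [0.4717, -0.1191, 0.1317]
ee_rot: [1.574, 1.202, -0.051]
ft_force: [4.2, 0.1, 2.1]
finger_gap: 0.0105
```

Run:
```python
from h import *
show()
p=tool()[0]; L=(p[:2]-CP)@rotz(CY)[:2,:2]; print(L, 'theta',np.degrees(np.arctan2(p[2]-.062,L[0]+.0715))-23.8)
```

```text
t 3.925 p [ 0.4717 -0.1191  0.1317] x [ 0.36  -0.018 -0.933] y [ 0.931 -0.05   0.361] q [ 0.55  0.24 -0.44  2.3   0.27  0.26 -0.16] F [4.2 0.1 2.1] gap 0.0105
[-0.07063765  0.05596314] theta 65.49096733779503
```

>>> {"fn": "send_rows", "kwargs": {
  "turn": [
    [0, 0, 0],
    [0, 0, 0],
    [0, 0, 0],
    [0, 0, 0]
  ],
  "slide": [
    [0, 0, 0],
    [-1.0, 0, 0],
    [-3.0, 0, 0],
    [-4.0, 0, 0]
  ],
  "jaw": [0.22, 0.22, 0.22, 0.22]
}}

```text
time: 4.42
eef_pos: [0.439, -0.1162, 0.2052]
ee_rot: [1.583, 1.212, -0.04]
ft_force: [0.4, -1.4, 1.0]
finger_gap: 0.0186
```

Run:
```python
from h import *
show()
go(car(-.018,.0,.16),down(CY))
save('scene','s2')
a=cv2.imread('pics/s2.png'); cv2.imwrite('pics/s2c.png',cv2.resize(a[100:300,100:340],None,fx=3,fy=3))
```

```text
t 4.425 p [ 0.439  -0.1162  0.2052] x [ 0.351 -0.014 -0.936] y [ 0.935 -0.049  0.351] q [ 0.81  0.07 -0.64  2.25 -0.01  0.48  0.13] F [ 0.4 -1.4  1. ] gap 0.0186
n 3 from [ 0.439  -0.1162  0.2052] dp [ 0.082  -0.0618 -0.0452] rv [ 0.006 -0.005 -0.359]
turn [[0.002, -0.002, -0.12], [0.002, -0.002, -0.12], [0.002, -0.002, -0.12]]
slide [[2.4, 2.13, 1.92], [2.13, 2.4, 1.92], [1.83, 2.64, 1.91]]
```

View pics/s2c.png

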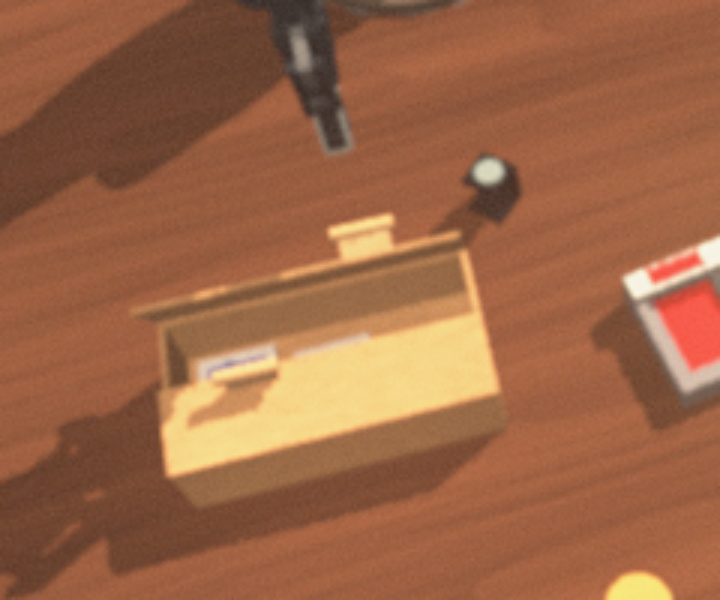

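The near flap stays at ~68°, and two covers are visible inside the carton. Next I'll go over the opening and push the flap back from inside.

>>> {"fn": "send_rows", "kwargs": {
  "turn": [
    [0, 0, -0.12],
    [0, 0, -0.12],
    [0, 0, -0.12],
    [0, 0, 0],
    [0, 0, 0]
  ],
  "slide": [
    [1.4, 2.5, 1.9],
    [1.3, 2.6, 1.9],
    [1.0, 2.8, 1.9],
    [0, 0, 0],
    [0, 0, 0]
  ],
  "jaw": [0, 0, 0, 0, 0]
}}

```text
time: 5.1
eef_pos: [0.5178, -0.1801, 0.1912]
ee_rot: [-1.476, 1.557, -3.101]
ft_force: [-0.6, -1.1, -0.9]
finger_gap: 0.0002
```

Run:
```python
from h import *
show()
go(car(-.018,.0,.093),down(CY))
```

```text
t 5.1 p [ 0.5178 -0.1801  0.1912] x [-0.014 -0.001 -1.   ] y [ 0.998 -0.054 -0.013] q [ 0.64  0.42 -0.54  1.78  0.26  1.02 -0.06] F [-0.6 -1.1 -0.9] gap 0.0002
n 2 from [ 0.5178 -0.1801  0.1912] dp [ 0.0033  0.0021 -0.0982] rv [0.004 0.001 0.013]
turn [[0.002, 0.001, 0.007], [0.002, 0.001, 0.007]]
slide [[4.91, 0.22, -0.12], [4.91, 0.19, -0.12]]
```

>>> {"fn": "send_rows", "kwargs": {
  "turn": [
    [0, 0, 0],
    [0, 0, 0],
    [0, 0, 0],
    [0, 0, 0],
    [0, 0, 0],
    [0, 0, 0],
    [0, 0, 0]
  ],
  "slide": [
    [4.9, 0.1, 0],
    [4.7, 0.1, 0],
    [0, 0, 0],
    [0, -2.0, 0],
    [0, -2.0, 0],
    [0, -2.0, 0],
    [0, -1.5, 0]
  ],
  "jaw": [0, 0, 0, 0, 0, 0, 0]
}}

```text
time: 5.98
eef_pos: [0.4472, -0.1753, 0.1091]
ee_rot: [1.06, 1.555, -0.561]
ft_force: [1.8, 0.4, 0.4]
finger_gap: -0.0
```

Run:
```python
from h import *
show()
save('scene','s3')
a=cv2.imread('pics/s3.png'); cv2.imwrite('pics/s3c.png',cv2.resize(a[100:300,100:340],None,fx=3,fy=3))
p=tool()[0]; print((p[:2]-CP)@rotz(CY)[:2,:2])
```

```text
t 5.975 p [ 0.4472 -0.1753  0.1091] x [ 0.014 -0.009 -1.   ] y [ 0.999 -0.051  0.014] q [ 0.67  0.42 -0.53  2.05  0.32  0.74 -0.1 ] F [1.8 0.4 0.4] gap -0.0
[-0.09405292 -0.00177711]
```

View pics/s3c.png

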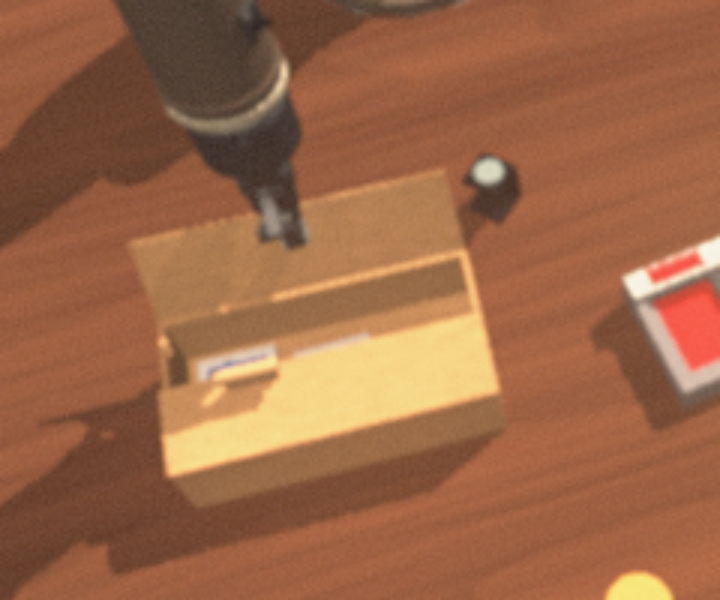

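Run:
```python
from h import *
go(car(.016,-.0545,.15),down(CY))
```

```text
n 3 from [ 0.445  -0.1754  0.1087] dp [ 0.1068 -0.059   0.0413] rv [ 0.007  0.008 -0.012]
turn [[0.002, 0.003, -0.004], [0.002, 0.003, -0.004], [0.002, 0.003, -0.004]]
slide [[-1.32, 3.67, 1.79], [-1.34, 3.67, 1.78], [-1.36, 3.67, 1.77]]
```

>>> {"fn": "send_rows", "kwargs": {
  "turn": [
    [0, 0, 0],
    [0, 0, 0],
    [0, 0, -0.01],
    [0, 0, 0],
    [0, 0, 0],
    [0, 0, 0]
  ],
  "slide": [
    [-4.4, 0, 0],
    [-0.1, 3.6, 1.8],
    [0.1, 3.6, 1.8],
    [0.1, 3.6, 1.8],
    [0, 0, 0],
    [0, 0, 0]
  ],
  "jaw": [0, 0, 0.6, 0.6, 0.6, 0.6]
}}

```text
time: 6.78
eef_pos: [0.5497, -0.2355, 0.1603]
ee_rot: [0.228, 1.56, -1.394]
ft_force: [-1.0, -0.8, 0.6]
finger_gap: 0.051
```

Run:
```python
from h import *
show(); c=manip.camera_params('wrist'); p,d=save('wrist','w3')
vv,uu=np.mgrid[0:400,0:640]
m=(d>0); uv=np.c_[uu[m],vv[m]]; P=cloud(c,uv,d[m]); 
L=np.c_[(P[:,:2]-CP)@rotz(CY)[:2,:2],P[:,2]]
k=(P[:,2]>.088)&(P[:,2]<.112)&(abs(L[:,0])<.04)&(L[:,1]>-.1)&(L[:,1]<-.01); print(L[k].min(0),L[k].max(0),np.median(L[k],0))
go(car(.016,-.0545,.098),down(CY),mm=30)
```

```text
t 6.775 p [ 0.5497 -0.2355  0.1603] x [ 0.002 -0.011 -1.   ] y [ 0.999 -0.051  0.003] q [ 0.67  0.52 -0.52  1.71  0.31  0.99 -0.01] F [-1.  -0.8  0.6] gap 0.051
[ 0.01013689 -0.08159125  0.09041236] [ 0.02213304 -0.03110266  0.10287565] [ 0.01608964 -0.05355087  0.10004177]
n 3 from [ 0.5497 -0.2357  0.1604] dp [ 0.0021  0.0014 -0.0624] rv [ 0.007  0.011 -0.003]
turn [[0.002, 0.004, -0.001], [0.002, 0.004, -0.001], [0.002, 0.004, -0.001]]
slide [[2.08, 0.06, -0.07], [2.08, 0.06, -0.06], [2.08, 0.07, -0.06]]
```

View pics/w3.png

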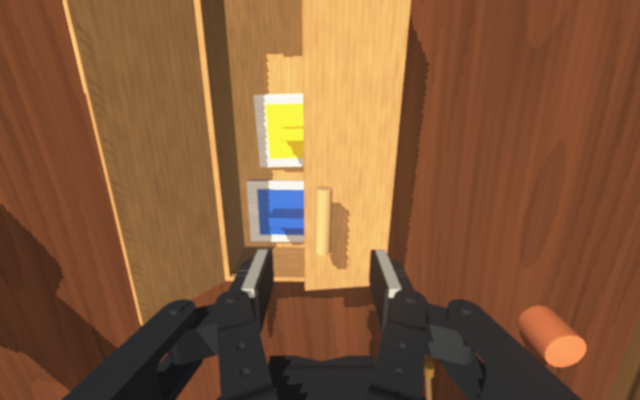

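The wrist view shows yellow and blue covers in the carton, with the far dowel at (323,220), which agrees with the top-view measurement. I'll grip it now.

>>> {"fn": "send_rows", "kwargs": {
  "turn": [
    [0, 0, 0],
    [0, 0.01, 0],
    [0, 0, 0],
    [0, 0, 0],
    [0, 0, 0],
    [0, 0, 0],
    [0, 0, 0]
  ],
  "slide": [
    [2.2, 0.1, -0.1],
    [2.1, 0.1, 0],
    [2.1, 0.1, 0],
    [0, 0, 0],
    [0, 0, 0],
    [0, 0, 0],
    [0, 0, 0]
  ],
  "jaw": [0.6, 0.6, 0.6, 0, 0, 0, 0],
  "force": 30
}}

```text
time: 7.7
eef_pos: [0.5521, -0.2333, 0.0999]
ee_rot: [1.287, 1.562, -0.332]
ft_force: [1.3, -0.9, -4.1]
finger_gap: 0.0106
```

Run:
```python
from h import *
show(); arc(-1,.13,.13+np.radians(36),np.radians(30),6,-.055,.002)
```

```text
t 7.7 p [ 0.5521 -0.2333  0.0999] x [ 0.009 -0.003 -1.   ] y [ 0.999 -0.049  0.009] q [ 0.65  0.59 -0.49  1.77  0.35  0.87 -0.05] F [ 1.3 -0.9 -4.1] gap 0.0106
turn [[0.001, 0.001, -0.089], [0.001, 0.001, -0.089], [0.001, 0.001, -0.089], [0.001, 0.001, -0.089], [0.001, 0.001, -0.089], [0.001, 0.001, -0.089]]
slide [[-0.3, 0.41, 0.15], [-0.55, 0.41, 0.0], [-0.54, 0.42, 0.0], [-0.53, 0.43, 0.0], [-0.53, 0.44, 0.0], [-0.52, 0.45, 0.0]]
end [ 0.5833 -0.2367  0.1232]
```

>>> {"fn": "send_rows", "kwargs": {
  "turn": [
    [0, 0, -0.09],
    [0, 0, -0.09],
    [0, 0, -0.09],
    [0, 0, -0.09],
    [0, 0, -0.09],
    [0, 0, -0.09]
  ],
  "slide": [
    [-0.4, 0.4, 0],
    [-0.55, 0.4, 0],
    [-0.55, 0.4, 0],
    [-0.55, 0.45, 0],
    [-0.55, 0.45, 0],
    [-0.55, 0.45, 0]
  ],
  "jaw": [0, 0, 0, 0, 0, 0]
}}

```text
time: 8.45
eef_pos: [0.5863, -0.2354, 0.1265]
ee_rot: [-1.566, 1.034, 3.096]
ft_force: [1.3, -1.8, -16.7]
finger_gap: 0.0103
```

```bash
cat >> h.py <<'E'
def ang(sg):
    p=tool()[0]; L=(p[:2]-CP)@rotz(CY)[:2,:2]; a=np.degrees(np.arctan2(p[2]-.062,sg*L[0]+.0715))-23.8; print('L',L,'flap deg',a)
E
python3 - <<'E'
from h import *
show(); ang(-1); arc(-1,np.radians(43),np.radians(73),np.radians(50),5,-.055,.002)
E
```

```text
t 8.45 p [ 0.5863 -0.2354  0.1265] x [-0.511  0.023 -0.859] y [ 0.858 -0.044 -0.511] q [ 0.43  0.9  -0.39  1.16  0.33  1.68 -0.01] F [  1.3  -1.8 -16.7] gap 0.0103
L [ 0.05050051 -0.0535619 ] flap deg 48.173159190681204
turn [[0.001, 0.001, -0.067], [0.001, 0.001, -0.067], [0.001, 0.001, -0.067], [0.001, 0.001, -0.067], [0.001, 0.001, -0.067]]
slide [[-0.04, 0.33, 0.14], [-0.51, 0.46, 0.0], [-0.49, 0.48, 0.0], [-0.47, 0.49, 0.0], [-0.45, 0.51, 0.0]]
end [ 0.6163 -0.2386  0.1273]
```

>>> {"fn": "send_rows", "kwargs": {
  "turn": [
    [0, 0, -0.04],
    [0, 0, -0.04],
    [0, 0, -0.04],
    [0, 0, -0.04],
    [0, 0, -0.04]
  ],
  "slide": [
    [0, 0.5, 0],
    [-0.4, 0.5, 0],
    [-0.45, 0.5, 0],
    [-0.45, 0.5, 0],
    [-0.4, 0.5, 0]
  ],
  "jaw": [0, 0, 0, 0, 0]
}}

```text
time: 9.07
eef_pos: [0.6134, -0.2372, 0.1301]
ee_rot: [-1.569, 0.817, 3.092]
ft_force: [-28.8, 3.7, 28.5]
finger_gap: 0.0103
```

Run:
```python
from h import *
show(); ang(-1)
```

```text
t 9.075 p [ 0.6134 -0.2372  0.1301] x [-0.684  0.034 -0.729] y [ 0.728 -0.038 -0.685] q [ 0.32  1.09 -0.28  0.83  0.3   2.    0.06] F [-28.8   3.7  28.5] gap 0.0103
L [ 0.07766215 -0.05376234] flap deg 71.37357706377257
```

>>> {"fn": "send_rows", "kwargs": {
  "turn": [
    [0, 0, 0],
    [0, 0, 0.03],
    [0, 0, 0.06],
    [0, 0, 0.1],
    [0, 0, 0.1]
  ],
  "slide": [
    [0, 0, 0],
    [-1.0, 0, 0],
    [-2.5, 0, 0],
    [-3.0, 0, 0],
    [-2.0, 0, 0]
  ],
  "jaw": [0.22, 0.22, 0.22, 0.22, 0.22]
}}

```text
time: 9.7
eef_pos: [0.6691, -0.239, 0.2032]
ee_rot: [-1.572, 1.122, 3.09]
ft_force: [0.1, -1.0, 0.0]
finger_gap: 0.0188
```

Run:
```python
from h import *
show()
save('scene','s4')
a=cv2.imread('pics/s4.png'); cv2.imwrite('pics/s4c.png',cv2.resize(a[100:300,100:340],None,fx=3,fy=3))
go(car(.01,.0,.19),down(CY))
```

```text
t 9.7 p [ 0.6691 -0.239   0.2032] x [-0.433  0.022 -0.901] y [ 0.9   -0.045 -0.434] q [ 0.35  0.93 -0.32  0.85  0.28  1.84  0.06] F [ 0.1 -1.   0. ] gap 0.0188
n 3 from [ 0.6708 -0.2399  0.2084] dp [-0.1218  0.0603 -0.0184] rv [0.006 0.002 0.437]
turn [[0.002, 0.001, 0.146], [0.002, 0.001, 0.146], [0.002, 0.001, 0.146]]
slide [[2.31, -3.51, -1.8], [1.78, -3.81, -1.79], [1.21, -4.03, -1.78]]
```

View pics/s4c.png

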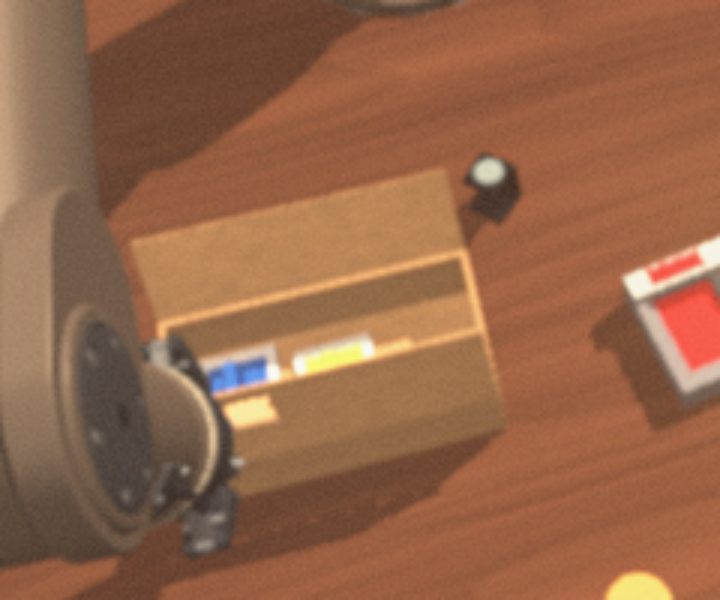

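>>> {"fn": "send_rows", "kwargs": {
  "turn": [
    [0, 0, 0.145],
    [0, 0, 0.145],
    [0, 0, 0.145],
    [0, 0, 0],
    [0, 0, 0]
  ],
  "slide": [
    [2.0, -3.6, -1.8],
    [1.6, -3.9, -1.8],
    [1.2, -4.2, -1.8],
    [0, 0, 0],
    [0, 0, 0]
  ],
  "jaw": [0, 0, 0, 0, 0]
}}

```text
time: 10.38
eef_pos: [0.5537, -0.1849, 0.2017]
ee_rot: [-1.405, 1.538, -3.027]
ft_force: [0.8, -0.7, 2.0]
finger_gap: 0.0002
```

Run:
```python
from h import *
show()
go(car(.01,.0,.093),down(CY))
```

```text
t 10.375 p [ 0.5537 -0.1849  0.2017] x [-0.032 -0.004 -0.999] y [ 0.998 -0.051 -0.032] q [ 0.54  0.46 -0.45  1.67  0.23  1.09 -0.03] F [ 0.8 -0.7  2. ] gap 0.0002
n 3 from [ 0.5537 -0.1849  0.2017] dp [-0.0048  0.0053 -0.1087] rv [0.006 0.005 0.032]
turn [[0.002, 0.002, 0.011], [0.002, 0.002, 0.011], [0.002, 0.002, 0.011]]
slide [[3.63, -0.05, -0.19], [3.63, -0.09, -0.18], [3.62, -0.13, -0.17]]
```

>>> {"fn": "send_rows", "kwargs": {
  "turn": [
    [0, 0, 0.01],
    [0, 0, 0.01],
    [0, 0, 0.01],
    [0, 0, 0],
    [0, 0, 0],
    [0, 0, 0],
    [0, 0, 0],
    [0, 0, 0],
    [0, 0, 0]
  ],
  "slide": [
    [3.7, -0.1, 0],
    [3.7, -0.1, 0],
    [3.7, -0.1, 0],
    [0, 0, 0],
    [0, 2.0, 0],
    [0, 2.0, 0],
    [0, 2.0, 0],
    [0, 2.0, 0],
    [0, 1.0, 0]
  ],
  "jaw": [0, 0, 0, 0, 0, 0, 0, 0, 0]
}}

```text
time: 11.5
eef_pos: [0.6664, -0.1962, 0.1131]
ee_rot: [1.221, 1.536, -0.407]
ft_force: [0.6, 0.5, 0.6]
finger_gap: 0.0002
```

Run:
```python
from h import *
show(); ang(-1)
```

```text
t 11.5 p [ 0.6664 -0.1962  0.1131] x [ 0.032 -0.014 -0.999] y [ 0.998 -0.056  0.032] q [ 0.45  0.68 -0.4   1.53  0.31  0.97 -0.09] F [0.6 0.5 0.6] gap 0.0002
L [ 0.12814162 -0.00981088] flap deg 114.13612833949013
```

>>> {"fn": "send_rows", "kwargs": {
  "turn": [
    [0, 0, 0],
    [0, 0, -0.03],
    [0, 0, 0],
    [0, 0, 0],
    [0, 0, 0],
    [0, 0, 0]
  ],
  "slide": [
    [-5, 0, 0],
    [-5, -3, 0],
    [-4, -4, 0],
    [0, -4, 0],
    [0, 0, 0],
    [0, 0, 0]
  ],
  "jaw": [0.6, 0.6, 0.6, 0.6, 0.6, 0.6]
}}

```text
time: 12.25
eef_pos: [0.5575, -0.1881, 0.2657]
ee_rot: [0.843, 1.551, -0.784]
ft_force: [0.6, 0.1, 0.2]
finger_gap: 0.0511
```

Run:
```python
from h import *
show(); np.save('pics/w4T.npy',manip.camera_params('wrist')['world_from_camera']); save('wrist','w4'); save('scene','s5')
a=cv2.imread('pics/s5.png'); cv2.imwrite('pics/s5c.png',cv2.resize(a[100:300,100:340],None,fx=3,fy=3))
```

```text
t 12.25 p [ 0.5575 -0.1881  0.2657] x [ 0.014 -0.014 -1.   ] y [ 0.998 -0.057  0.014] q [ 0.56  0.39 -0.46  1.61  0.2   1.17 -0.  ] F [0.6 0.1 0.2] gap 0.0511
```

View pics/w4.png

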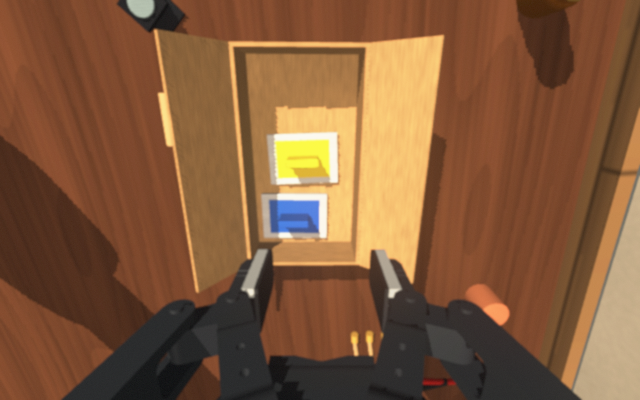

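View pics/s5c.png

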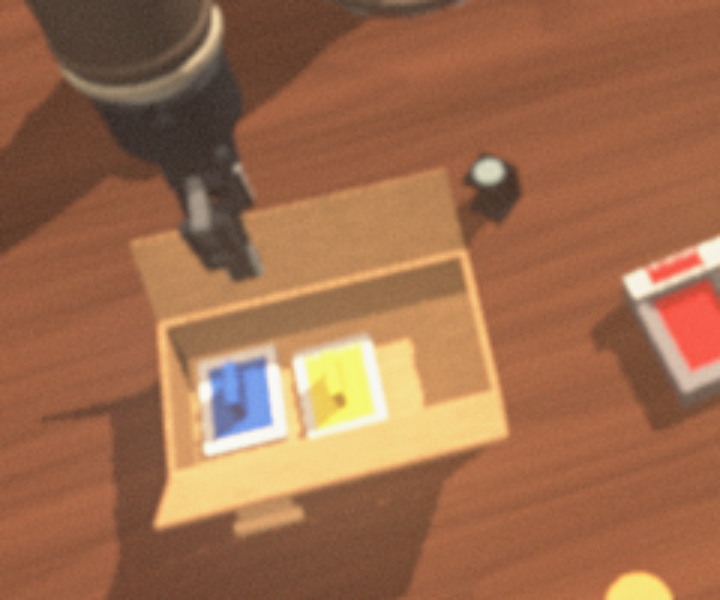

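Both flaps are folded well back. The carton holds yellow (px 305,160) and blue (295,217), with no red. I'll measure the covers, their ribs and the flap angles.

```bash
cat >> h.py <<'E'
def loc(P): P=np.atleast_2d(P); return np.c_[(P[:,:2]-CP)@rotz(CY)[:2,:2],P[:,2]]
def locT(P): P=np.atleast_2d(P); return np.c_[(P[:,:2]-TP)@rotz(TY)[:2,:2],P[:,2]]
def fullcloud(c,d):
    vv,uu=np.mgrid[0:400,0:640]; uv=np.c_[uu.ravel(),vv.ravel()]; return uv,cloud(c,uv,d.ravel())
def colmask(p,name):
    h=cv2.cvtColor(p,cv2.COLOR_RGB2HSV); 
    lo,hi={'yellow':((24,130,90),(34,255,255)),'blue':((100,120,60),(125,255,255)),'red':((0,150,80),(6,255,255))}[name]
    return cv2.inRange(h,lo,hi).ravel()>0
def covers(c,p,d,names=('yellow','blue','red')):
    uv,P=fullcloud(c,d); L=loc(P); inb=(abs(L[:,0])<.067)&(abs(L[:,1])<.124)&(d.ravel()>0)
    for n in names:
        m=colmask(p,n)&inb
        if m.sum()<50: print(n,'none',m.sum()); continue
        top=m&(P[:,2]>.030)&(P[:,2]<.05); low=m&(P[:,2]>0)&(P[:,2]<.018)
        for t,k in (('rib',top),('col',low)):
            if k.sum()<8: print(n,t,k.sum());continue
            r=cv2.minAreaRect(L[k][:,:2].astype(np.float32)); a=r[2]; w=r[1]
            if w[0]<w[1]: a-=90; w=w[::-1]
            W=np.r_[r[0],np.median(L[k][:,2])]; print(n,t,int(k.sum()),'local',np.round(W,4),'size',np.round(w,3),'ang(carton)',round(a,1),'world',np.round(car(*W),4))
E
python3 - <<'E'
from h import *
c=manip.camera_params('wrist'); c['world_from_camera']=np.load('pics/w4T.npy')
p=cv2.cvtColor(cv2.imread('pics/w4.png'),cv2.COLOR_BGR2RGB); d=np.load('pics/w4.npy'); covers(c,p,d)
cs=manip.camera_params('scene'); p=cv2.cvtColor(cv2.imread('pics/s5.png'),cv2.COLOR_BGR2RGB); print('scene'); covers(cs,p,np.load('pics/s5.npy'))
uv,P=fullcloud(c,d); L=loc(P)
for sg in (1,-1):
    m=(abs(L[:,1])<.08)&(sg*L[:,0]<-.08)&(sg*L[:,0]>-.125)&(L[:,2]>.055)&(L[:,2]<.14); k=np.polyfit(sg*L[m,0],L[m,2],1); print('flap',sg,m.sum(),180+np.degrees(np.arctan(k[0])))
# box rim check
m=(L[:,2]>.054)&(L[:,2]<.068)&(abs(L[:,0])<.068); print('y rim',L[m&(L[:,1]>.1)][:,1].min(),L[m&(L[:,1]>.1)][:,1].max())
m=(L[:,2]<.01)&(abs(L[:,0])<.06)&(abs(L[:,1])<.11)&(L[:,2]>-.02); print('floor z',np.median(L[m,2]))
E
```

```text
yellow rib 286 local [-0.0007 -0.0021  0.037 ] size [0.039 0.01 ] ang(carton) 1.9 world [ 0.5382 -0.1811  0.037 ]
yellow col 1249 local [-0.0012 -0.0023  0.0097] size [0.068 0.048] ang(carton) 2.3 world [ 0.5377 -0.1812  0.0097]
blue rib 272 local [-0.0138 -0.0836  0.0369] size [0.039 0.011] ang(carton) 0.0 world [ 0.5204 -0.2616  0.0369]
blue col 1020 local [-0.0151 -0.0844  0.0098] size [0.065 0.047] ang(carton) -0.2 world [ 0.519  -0.2624  0.0098]
red none 2
scene
yellow rib 54 local [ 0.0027 -0.0001  0.0388] size [0.034 0.01 ] ang(carton) 2.5 world [ 0.5417 -0.1793  0.0388]
yellow col 188 local [ 0.0006 -0.0013  0.012 ] size [0.062 0.042] ang(carton) 1.2 world [ 0.5396 -0.1803  0.012 ]
blue rib 42 local [-0.012  -0.0825  0.0394] size [0.032 0.009] ang(carton) -3.5 world [ 0.5223 -0.2607  0.0394]
blue col 121 local [-0.0114 -0.0817  0.0119] size [0.056 0.04 ] ang(carton) 3.1 world [ 0.5229 -0.2599  0.0119]
red none 0
flap 1 8119 127.82244641591036
flap -1 7188 144.51385849967392
y rim 0.10017944650298814 0.1277198918917962
floor z 0.0036125950178355903
```

Run:
```python
from h import *
go(np.r_[.538,-.181,.14],down(CY+np.radians(2)-np.pi/2),deg=9.9)
```

```text
n 9 from [ 0.5574 -0.1879  0.2648] dp [-0.0194  0.0069 -0.1248] rv [ 1.537 -0.    -0.02 ]
turn [[0.171, -0.0, -0.002], [0.171, -0.0, -0.002], [0.171, -0.0, -0.002], [0.171, -0.0, -0.002], [0.171, -0.0, -0.002], [0.171, -0.0, -0.002], [0.171, -0.0, -0.002], [0.171, -0.0, -0.002], [0.171, -0.0, -0.002]]
slide [[1.38, -0.24, -0.08], [1.38, -0.25, -0.04], [1.38, -0.25, 0.0], [1.38, -0.24, 0.04], [1.38, -0.23, 0.08], [1.38, -0.2, 0.12], [1.39, -0.18, 0.15], [1.39, -0.15, 0.18], [1.39, -0.11, 0.2]]
```

>>> {"fn": "send_rows", "kwargs": {
  "turn": [
    [0.17, 0, 0],
    [0.17, 0, 0],
    [0.17, 0, 0],
    [0.17, 0, 0],
    [0.17, 0, 0],
    [0.17, 0, 0],
    [0.17, 0, 0],
    [0.17, 0, 0],
    [0.17, 0, 0],
    [0, 0, 0],
    [0, 0, 0]
  ],
  "slide": [
    [1.2, -0.25, -0.1],
    [1.2, -0.25, 0],
    [1.2, -0.25, 0],
    [1.2, -0.25, 0],
    [1.2, -0.25, 0.1],
    [1.2, -0.2, 0.1],
    [1.2, -0.2, 0.15],
    [1.2, -0.15, 0.2],
    [1.2, -0.1, 0.2],
    [0, 0, 0],
    [0, 0, 0]
  ],
  "jaw": [0.45, 0.45, 0.45, 0.45, 0.45, 0.45, 0.45, 0.45, 0.45, 0.45, 0.45]
}}

```text
time: 13.72
eef_pos: [0.5462, -0.1773, 0.1478]
ee_rot: [2.303, 1.56, -0.892]
ft_force: [0.4, -0.5, -0.0]
finger_gap: 0.0382
```

Run:
```python
from h import *
show(); c=manip.camera_params('wrist'); p,d=save('wrist','w5'); covers(c,p,d)
go(np.r_[.538,-.181,.09],down(CY+np.radians(2)-np.pi/2),deg=9.9)
```

```text
t 13.725 p [ 0.5462 -0.1773  0.1478] x [ 0.007 -0.008 -1.   ] y [-0.053 -0.999  0.008] q [ 0.3   0.45 -0.11  1.81  0.07  0.88 -1.47] F [ 0.4 -0.5 -0. ] gap 0.0382
yellow rib 472 local [-0.0004 -0.003   0.0372] size [0.039 0.01 ] ang(carton) 1.1 world [ 0.5384 -0.182   0.0372]
yellow col 2067 local [-0.0013 -0.0024  0.0097] size [0.07  0.048] ang(carton) 1.7 world [ 0.5376 -0.1813  0.0097]
blue rib 559 local [-0.0141 -0.0844  0.0371] size [0.04  0.011] ang(carton) -0.6 world [ 0.5201 -0.2625  0.0371]
blue col 2304 local [-0.0146 -0.0844  0.0099] size [0.068 0.048] ang(carton) -0.5 world [ 0.5195 -0.2624  0.0099]
red none 0
n 2 from [ 0.5461 -0.1773  0.1478] dp [-0.0081 -0.0037 -0.0578] rv [-0.031 -0.007 -0.008]
turn [[-0.016, -0.004, -0.004], [-0.016, -0.004, -0.004]]
slide [[2.89, 0.18, 0.41], [2.89, 0.19, 0.41]]
```

View pics/w5.png

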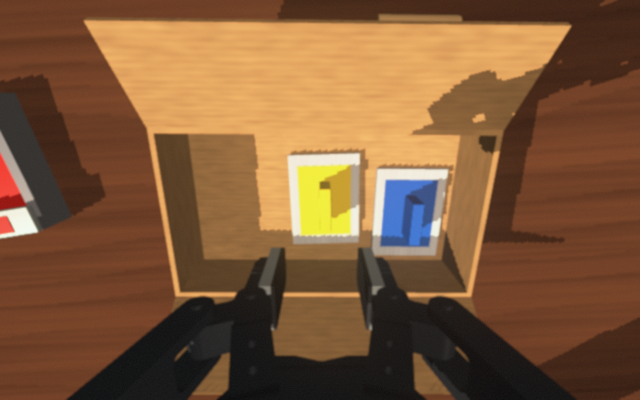

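>>> {"fn": "send_rows", "kwargs": {
  "turn": [
    [-0.02, 0, 0],
    [-0.01, -0.01, -0.01],
    [0, 0, 0],
    [0, 0, 0]
  ],
  "slide": [
    [2.9, 0.2, 0.4],
    [2.9, 0.2, 0.4],
    [0, 0, 0],
    [0, 0, 0]
  ],
  "jaw": [0.45, 0.45, 0.45, 0.45]
}}

```text
time: 14.28
eef_pos: [0.5415, -0.1821, 0.0917]
ee_rot: [-2.564, 1.568, 0.562]
ft_force: [-0.0, -0.4, 0.4]
finger_gap: 0.0385
```

Run:
```python
from h import *
show()
go(np.r_[.5382,-.1815,.025],down(CY+np.radians(1.5)-np.pi/2),mm=30)
```

```text
t 14.275 p [ 0.5415 -0.1821  0.0917] x [ 0.003  0.002 -1.   ] y [-0.015 -1.    -0.002] q [ 0.32  0.52 -0.12  1.86  0.08  0.77 -1.43] F [-0.  -0.4  0.4] gap 0.0385
n 3 from [ 0.5415 -0.1821  0.0917] dp [-0.0033  0.0006 -0.0667] rv [ 0.016 -0.003  0.002]
turn [[0.005, -0.001, 0.001], [0.005, -0.001, 0.001], [0.005, -0.001, 0.001]]
slide [[2.22, -0.01, 0.12], [2.22, -0.01, 0.11], [2.22, -0.02, 0.11]]
```

>>> {"fn": "send_rows", "kwargs": {
  "turn": [
    [0.01, 0, 0],
    [0, 0, 0],
    [0, 0, 0],
    [0, 0, 0],
    [0, 0, 0]
  ],
  "slide": [
    [2.2, 0, 0.2],
    [2.2, 0, 0.2],
    [2.2, 0, 0.1],
    [0, 0, 0],
    [0, 0, 0]
  ],
  "jaw": [0.45, 0.45, 0.45, 0.45, 0.45]
}}

```text
time: 14.9
eef_pos: [0.543, -0.1825, 0.032]
ee_rot: [3.066, 1.556, -0.098]
ft_force: [-0.0, -0.1, 0.5]
finger_gap: 0.0388
```

Run:
```python
from h import *
show()
go(np.r_[.5382,-.1815,.025],down(CY+np.radians(1.5)-np.pi/2),mm=30)
```

```text
t 14.9 p [ 0.543  -0.1825  0.032 ] x [ 0.015 -0.001 -1.   ] y [-0.023 -1.     0.001] q [ 0.31  0.6  -0.11  1.91  0.1   0.63 -1.45] F [-0.  -0.1  0.5] gap 0.0388
n 1 from [ 0.543  -0.1825  0.032 ] dp [-0.0048  0.001  -0.007 ] rv [ 0.009 -0.015 -0.001]
turn [[0.009, -0.015, -0.001]]
slide [[0.69, -0.09, 0.5]]
```

>>> {"fn": "send_rows", "kwargs": {
  "turn": [
    [0.01, -0.015, 0],
    [0, 0, 0],
    [0, 0, 0],
    [0, 0, 0],
    [0, 0, 0],
    [0, 0, 0]
  ],
  "slide": [
    [0.7, -0.1, 0.5],
    [0.1, 0, 0],
    [0, 0, 0],
    [0, 0, 0],
    [0, 0, 0],
    [0, 0, 0]
  ],
  "jaw": [0.45, 0.45, 0, 0, 0, 0],
  "force": 70
}}

```text
time: 15.65
eef_pos: [0.5393, -0.1816, 0.0259]
ee_rot: [2.516, 1.567, -0.659]
ft_force: [-0.4, 0.8, -1.0]
finger_gap: 0.0086
```

Run:
```python
from h import *
show()
```

```text
t 15.65 p [ 0.5393 -0.1816  0.0259] x [ 0.003 -0.002 -1.   ] y [-0.033 -0.999  0.002] q [ 0.3   0.61 -0.1   1.91  0.1   0.63 -1.47] F [-0.4  0.8 -1. ] gap 0.0086
```

>>> {"fn": "send_rows", "kwargs": {
  "turn": [
    [0, 0, 0],
    [0, 0, 0],
    [0, 0, 0],
    [0, 0, 0],
    [0, 0, 0],
    [0, 0, 0]
  ],
  "slide": [
    [-2, 0, 0],
    [-4, 0, 0],
    [-5, 0, 0],
    [-5, 0, 0],
    [0, 0, 0],
    [0, 0, 0]
  ],
  "jaw": [0, 0, 0, 0, 0, 0]
}}

```text
time: 16.4
eef_pos: [0.5375, -0.181, 0.1889]
ee_rot: [0.704, 1.569, -2.47]
ft_force: [0.0, 0.4, -1.9]
finger_gap: 0.0079
```

Run:
```python
from h import *
show(); save('wrist','w6'); 
go(tra(.01,0,.19),down(TY-np.pi/2))
```

```text
t 16.4 p [ 0.5375 -0.181   0.1889] x [-0.001 -0.001 -1.   ] y [-0.033 -0.999  0.001] q [ 0.32  0.4  -0.12  1.77  0.06  0.98 -1.43] F [ 0.   0.4 -1.9] gap 0.0079
n 8 from [ 0.5378 -0.1811  0.189 ] dp [0.0497 0.3877 0.001 ] rv [-0.142  0.001 -0.001]
turn [[-0.018, 0.0, -0.0], [-0.018, 0.0, -0.0], [-0.018, 0.0, -0.0], [-0.018, 0.0, -0.0], [-0.018, 0.0, -0.0], [-0.018, 0.0, -0.0], [-0.018, 0.0, -0.0], [-0.018, 0.0, -0.0]]
slide [[-0.02, -4.86, -0.46], [-0.02, -4.86, -0.55], [-0.02, -4.85, -0.63], [-0.02, -4.83, -0.72], [-0.02, -4.82, -0.8], [-0.01, -4.8, -0.89], [-0.01, -4.79, -0.97], [-0.01, -4.77, -1.06]]
```

View pics/w6.png

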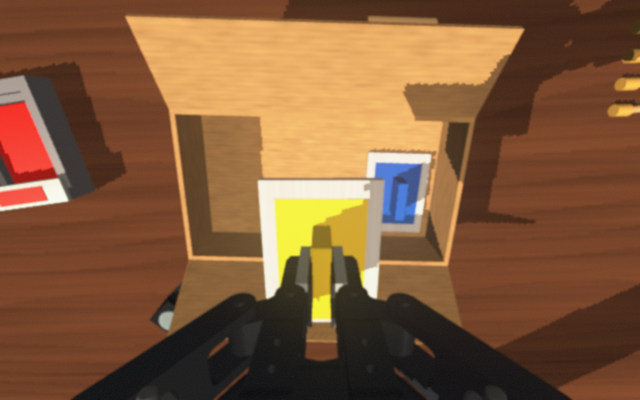

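Yellow is lifted and square in the jaws. Next I'll carry it to the tray, then measure the tray and the cover in hand with the wrist camera.

>>> {"fn": "send_rows", "kwargs": {
  "turn": [
    [-0.018, 0, 0],
    [-0.018, 0, 0],
    [-0.018, 0, 0],
    [-0.018, 0, 0],
    [-0.018, 0, 0],
    [-0.018, 0, 0],
    [-0.018, 0, 0],
    [-0.018, 0, 0],
    [0, 0, 0],
    [0, 0, 0]
  ],
  "slide": [
    [0, -4.9, -0.5],
    [0, -4.9, -0.6],
    [0, -4.9, -0.6],
    [0, -4.9, -0.7],
    [0, -4.8, -0.8],
    [0, -4.8, -0.9],
    [0, -4.0, -0.9],
    [0, -3.0, -0.6],
    [0, 0, 0],
    [0, 0, 0]
  ],
  "jaw": [0, 0, 0, 0, 0, 0, 0, 0, 0, 0]
}}

```text
time: 17.7
eef_pos: [0.5788, 0.191, 0.1713]
ee_rot: [0.094, 1.545, -2.935]
ft_force: [-0.1, -0.7, -1.4]
finger_gap: 0.0088
```

Run:
```python
from h import *
show(); c=manip.camera_params('wrist'); np.save('pics/w7T.npy',c['world_from_camera']); p,d=save('wrist','w7'); 
go(tra(.01,0,.15),down(TY-np.pi/2))
```

```text
t 17.7 p [0.5788 0.191  0.1713] x [-0.025 -0.005 -1.   ] y [ 0.112 -0.994  0.002] q [-0.24  0.5  -0.23  1.66  0.12  1.03 -1.97] F [-0.1 -0.7 -1.4] gap 0.0088
n 1 from [0.5786 0.1912 0.1713] dp [ 0.0089  0.0155 -0.0213] rv [ 0.004  0.026 -0.002]
turn [[0.004, 0.026, -0.002]]
slide [[2.1, -1.45, -1.11]]
```

View pics/w7.png

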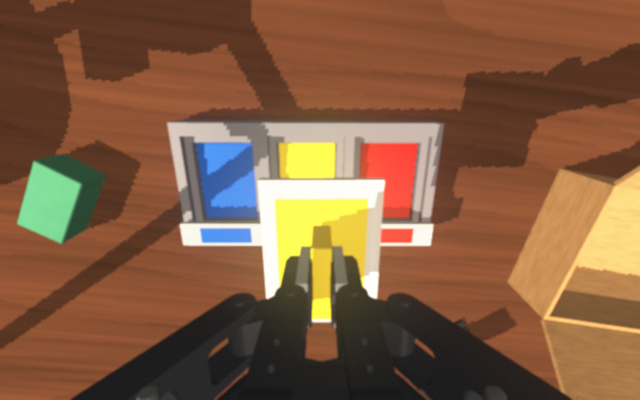

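```bash
cat >> h.py <<'E'
def trayfit(c,d):
    uv,P=fullcloud(c,d); L=locT(P); m=(abs(L[:,0])<.08)&(abs(L[:,1])<.145)&(P[:,2]>.023)&(P[:,2]<.046)
    r=cv2.minAreaRect(P[m][:,:2].astype(np.float32)); print('tray',m.sum(),np.round(r[0],4),np.round(r[1],4),round(r[2],2))
    l=m&(P[:,2]>.035); r=cv2.minAreaRect(P[l][:,:2].astype(np.float32)); print('lip',l.sum(),'centre in tray',np.round(locT(np.r_[r[0],.038])[0],4),np.round(r[1],4),round(r[2],2),'z',np.median(P[l,2]))
    f=(abs(L[:,0])<.02)&(P[:,2]>.01)&(P[:,2]<.045)
    for y0 in (-.08,0,.08):
        k=f&(abs(L[:,1]-y0)<.025); print('  pocket',y0,k.sum(),'z',np.round(np.median(P[k,2]),4) if k.sum() else None)
    return P,L
def held(P,T,name=None):
    p0,R0,s=tool(); Q=(P-p0)@R0   # tool frame
    # plate top: x ~ 0.016 ahead
    m=(abs(Q[:,1])<.045)&(abs(Q[:,2])<.06)&(Q[:,0]>.006)&(Q[:,0]<.03)
    # estimate plane from points beyond fingers
    k=m&(abs(Q[:,1])>.012); 
    A=np.c_[Q[k][:,1:],np.ones(k.sum())]; s=np.linalg.lstsq(A,Q[k][:,0],rcond=None)[0]
    print('held n',k.sum(),'plate top x=',round(s[2],4),'slope y,z',np.round(s[:2],3),'y',np.round(np.percentile(Q[k][:,1],[.5,99.5]),4),'z',np.round(np.percentile(Q[k][:,2],[.5,99.5]),4))
E
python3 - <<'E'
from h import *
c=manip.camera_params('wrist'); d=np.load('pics/w7.npy'); c['world_from_camera']=np.load('pics/w7T.npy')
P,L=trayfit(c,d); held(P,None)
ct=manip.camera_params('top'); p,dt=save('top','t2'); print('top'); trayfit(ct,dt)
show()
E
```

```text
tray 9669 [0.5783 0.2045] [0.119 0.251] 6.37
lip 2926 centre in tray [-0.0467 -0.001   0.038 ] [0.0246 0.2495] 6.33 z 0.037566571304908564
  pocket -0.08 1288 z 0.0133
  pocket 0 702 z 0.0132
  pocket 0.08 1885 z 0.0132
held n 7379 plate top x= 0.0165 slope y,z [-0.    -0.012] y [-0.032   0.0336] z [-0.0439  0.0266]
top
tray 413 [0.5777 0.2054] [0.1195 0.2487] 6.42
lip 177 centre in tray [-0.0475  0.0811  0.038 ] [0.0241 0.0855] 5.48 z 0.03826081365779643
  pocket -0.08 0 z None
  pocket 0 0 z None
  pocket 0.08 153 z 0.0138
t 17.8 p [0.5789 0.1908 0.1718] x [-0.025 -0.005 -1.   ] y [ 0.112 -0.994  0.002] q [-0.24  0.5  -0.23  1.66  0.12  1.03 -1.97] F [-0.9 -0.4 -2. ] gap 0.0084
```

```bash
sed -i 's/TY=0.1085; TP=np.array(\[.5776,.2056\])/TY=0.1108; TP=np.array([.578,.205])/' h.py
cat >> h.py <<'E'
def ins(py,e,h,deg_t,off=(.0225,.0008,.046),mm=50,deg=9):
    th=np.radians(deg_t); ax=rotz(TY)@np.array([0,-1.,0]); Rt=R.from_rotvec(ax*th).as_matrix()@down(TY-np.pi/2)
    go(tra(e,py,.02+h)-Rt@np.array(off),Rt,mm,deg)
def where(py,off=(.0225,.0008,.046)):
    p,Rt,s=tool(); E=locT(p+Rt@np.array(off))[0]; xx=-Rt[:,2]; print('E tray',np.round((E-[0,py,.02])*1000,1),'tilt',round(np.degrees(np.arcsin(xx[2])),2),'yaw err',round(np.degrees(np.arctan2(xx[1],xx[0])-TY),2),'roll',round(np.degrees(np.arcsin(Rt[2,1])),2)); show()
E
python3 - <<'E'
from h import *
where(0); ins(0,-.030,.045,9)
E
```

```text
E tray [-47.2 -15.1 130.4] tilt -1.44 yaw err 0.05 roll 0.12
t 17.8 p [0.5789 0.1908 0.1718] x [-0.025 -0.005 -1.   ] y [ 0.112 -0.994  0.002] q [-0.24  0.5  -0.23  1.66  0.12  1.03 -1.97] F [-0.9 -0.4 -2. ] gap 0.0084
n 2 from [0.5789 0.1908 0.1718] dp [ 0.0108  0.0163 -0.0773] rv [ 0.001  0.182 -0.002]
turn [[0.001, 0.091, -0.001], [0.001, 0.091, -0.001]]
slide [[3.85, -0.76, -0.73], [3.9, -0.76, -0.37]]
```

>>> {"fn": "send_rows", "kwargs": {
  "turn": [
    [0, 0.09, 0],
    [0, 0.09, 0],
    [0, 0, 0],
    [0, 0, 0]
  ],
  "slide": [
    [3.8, -0.8, -0.7],
    [3.9, -0.8, -0.4],
    [0, 0, 0],
    [0, 0, 0]
  ],
  "jaw": [0, 0, 0, 0]
}}

```text
time: 18.3
eef_pos: [0.5921, 0.2031, 0.0952]
ee_rot: [3.12, 1.411, 0.084]
ft_force: [0.8, -0.3, -0.1]
finger_gap: 0.0087
```

Run:
```python
from h import *
where(0); ins(0,-.030,.022,9)
```

```text
E tray [-28.   -4.1  45.7] tilt 9.14 yaw err -0.31 roll 0.2
t 18.3 p [0.5921 0.2031 0.0952] x [ 0.158  0.013 -0.987] y [ 0.105 -0.995  0.003] q [-0.32  0.52 -0.17  1.86  0.25  0.64 -2.12] F [ 0.8 -0.3 -0.1] gap 0.0087
n 1 from [0.5921 0.2031 0.0952] dp [-0.0024  0.004  -0.0238] rv [-0.005 -0.002 -0.004]
turn [[-0.005, -0.002, -0.004]]
slide [[2.32, -0.43, 0.57]]
```

>>> {"fn": "send_rows", "kwargs": {
  "turn": [
    [-0.005, 0, -0.004],
    [0, 0, 0],
    [0, 0, 0]
  ],
  "slide": [
    [2.3, -0.45, 0.6],
    [0, 0, 0],
    [0, 0, 0]
  ],
  "jaw": [0, 0, 0]
}}

```text
time: 18.68
eef_pos: [0.5941, 0.2059, 0.0767]
ee_rot: [-3.14, 1.407, 0.107]
ft_force: [-0.2, -0.3, -1.3]
finger_gap: 0.0086
```

Run:
```python
from h import *
where(0); c=manip.camera_params('wrist'); p,d=save('wrist','w8'); uv,P=fullcloud(c,d); held(P,None); save('scene','s6'); ins(0,-.030,.003,9,mm=12)
a=cv2.imread('pics/s6.png'); cv2.imwrite('pics/s6c.png',cv2.resize(a[120:260,270:450],None,fx=4,fy=4))
```

```text
E tray [-25.6  -1.5  27. ] tilt 9.38 yaw err -0.29 roll -0.02
t 18.675 p [0.5941 0.2059 0.0767] x [ 0.162  0.017 -0.987] y [ 0.106 -0.994 -0.   ] q [-0.33  0.55 -0.17  1.87  0.26  0.59 -2.14] F [-0.2 -0.3 -1.3] gap 0.0086
held n 7343 plate top x= 0.0164 slope y,z [ 0.001 -0.011] y [-0.0323  0.0334] z [-0.0438  0.0266]
n 3 from [0.5937 0.206  0.0763] dp [-0.0039  0.0011 -0.0239] rv [-0.005 -0.007 -0.   ]
turn [[-0.002, -0.002, -0.0], [-0.002, -0.002, -0.0], [-0.002, -0.002, -0.0]]
slide [[0.77, -0.05, 0.25], [0.77, -0.05, 0.25], [0.77, -0.05, 0.25]]
```

View pics/s6c.png

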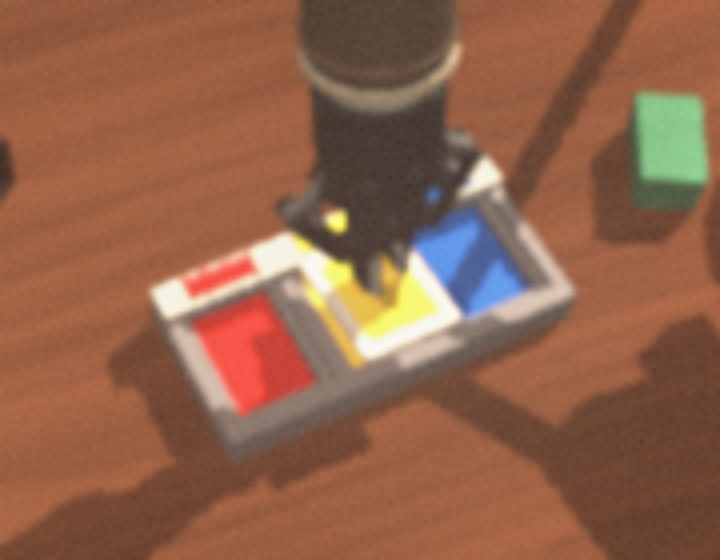

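View pics/w8.png

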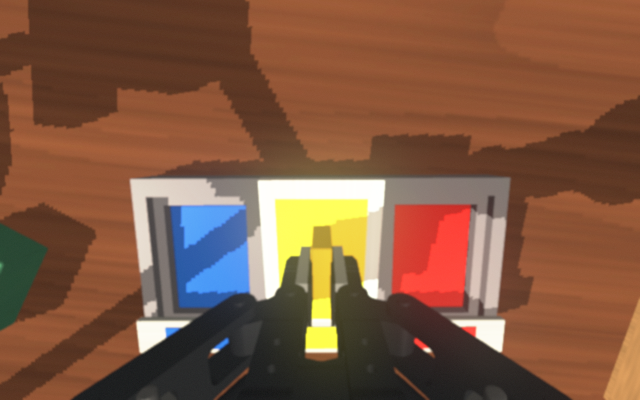

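>>> {"fn": "send_rows", "kwargs": {
  "turn": [
    [-0.005, -0.005, 0],
    [0, 0, 0],
    [0, 0, 0],
    [0, 0, 0]
  ],
  "slide": [
    [0.75, -0.1, 0.35],
    [0.75, 0, 0.3],
    [0.75, 0, 0.3],
    [0, 0, 0]
  ],
  "jaw": [0, 0, 0, 0]
}}

```text
time: 19.27
eef_pos: [0.5875, 0.2062, 0.0516]
ee_rot: [3.138, 1.412, 0.107]
ft_force: [-0.9, -0.1, -1.2]
finger_gap: 0.0086
```

Run:
```python
from h import *
where(0);ins(0,-.031,.002,9,mm=12)
```

```text
E tray [-32.3  -0.7   2.1] tilt 9.07 yaw err 0.03 roll 0.04
t 19.275 p [0.5875 0.2062 0.0516] x [ 0.157  0.017 -0.987] y [ 0.111 -0.994  0.001] q [-0.34  0.58 -0.16  1.9   0.27  0.54 -2.15] F [-0.9 -0.1 -1.2] gap 0.0086
n 1 from [0.5875 0.2062 0.0516] dp [ 0.0013  0.0008 -0.0002] rv [ 0.001 -0.001 -0.001]
turn [[0.001, -0.001, -0.001]]
slide [[0.04, -0.06, -0.13]]
```

Run:
```python
from h import *
ins(0,-.0445,.002,9,mm=6.5)
```

```text
n 2 from [0.5875 0.2062 0.0516] dp [-0.0121 -0.0007 -0.0002] rv [ 0.001 -0.001 -0.001]
turn [[0.0, -0.001, -0.0], [0.0, -0.001, -0.0]]
slide [[-0.09, -0.03, 0.6], [-0.09, -0.03, 0.6]]
```

>>> {"fn": "send_rows", "kwargs": {
  "turn": [
    [0, 0, 0],
    [0, 0, 0],
    [0, 0, 0]
  ],
  "slide": [
    [-0.1, -0.05, 0.65],
    [-0.1, 0, 0.6],
    [0, 0, 0]
  ],
  "jaw": [0, 0, 0]
}}

```text
time: 19.65
eef_pos: [0.574, 0.2054, 0.0518]
ee_rot: [3.138, 1.412, 0.108]
ft_force: [-0.0, -0.2, -1.2]
finger_gap: 0.0085
```

Run:
```python
from h import *
where(0);ins(0,-.0447,.0015,0,deg=3)
```

```text
E tray [-45.8  -0.    2.3] tilt 9.08 yaw err 0.04 roll 0.03
t 19.65 p [0.574  0.2054 0.0518] x [ 0.157  0.017 -0.987] y [ 0.111 -0.994  0.001] q [-0.35  0.56 -0.15  1.93  0.28  0.52 -2.17] F [-0.  -0.2 -1.2] gap 0.0085
n 4 from [0.574  0.2054 0.0518] dp [ 0.0052  0.0005 -0.0078] rv [ 0.001 -0.159 -0.001]
turn [[0.0, -0.04, -0.0], [0.0, -0.04, -0.0], [0.0, -0.04, -0.0], [0.0, -0.04, -0.0]]
slide [[0.21, 0.0, -0.1], [0.21, 0.0, -0.11], [0.2, 0.0, -0.12], [0.2, 0.0, -0.12]]
```

>>> {"fn": "send_rows", "kwargs": {
  "turn": [
    [0, -0.04, 0],
    [0, -0.04, 0],
    [0, -0.04, 0],
    [0, -0.04, 0],
    [0, 0, 0]
  ],
  "slide": [
    [0.2, 0, -0.1],
    [0.2, 0, -0.1],
    [0.2, 0, -0.1],
    [0.2, 0, -0.1],
    [0, 0, 0]
  ],
  "jaw": [0, 0, 0, 0, 0]
}}

```text
time: 20.27
eef_pos: [0.5793, 0.2063, 0.0454]
ee_rot: [-0.036, 1.567, -3.066]
ft_force: [1.0, 0.1, -1.0]
finger_gap: 0.0083
```

Run:
```python
from h import *
where(0);ins(0,-.045,.0,0,deg=3)
```

```text
E tray [-44.6   0.3   3.1] tilt -0.21 yaw err 0.06 roll -0.01
t 20.275 p [0.5793 0.2063 0.0454] x [-0.004 -0.    -1.   ] y [ 0.112 -0.994 -0.   ] q [-0.28  0.64 -0.22  1.77  0.19  0.75 -2.06] F [ 1.   0.1 -1. ] gap 0.0083
n 1 from [0.5793 0.2063 0.0454] dp [-0.0004 -0.0004 -0.0029] rv [0.001 0.004 0.   ]
turn [[0.001, 0.004, 0.0]]
slide [[0.29, 0.03, 0.04]]
```

Now level and inside the walls with no contact force. Lowering the last 3 mm.

>>> {"fn": "send_rows", "kwargs": {
  "turn": [
    [0, 0.01, 0],
    [0, 0, 0],
    [0, 0, 0]
  ],
  "slide": [
    [0.2, 0, 0],
    [0.2, 0, 0],
    [0, 0, 0]
  ],
  "jaw": [0, 0, 0]
}}

```text
time: 20.65
eef_pos: [0.5789, 0.2064, 0.0422]
ee_rot: [3.134, 1.561, 0.105]
ft_force: [0.3, -0.6, -0.3]
finger_gap: 0.0084
```

Run:
```python
from h import *
where(0)
```

```text
E tray [-44.8   0.4  -0.7] tilt 0.54 yaw err 0.1 roll 0.0
t 20.65 p [0.5789 0.2064 0.0422] x [ 0.009  0.001 -1.   ] y [ 0.112 -0.994  0.   ] q [-0.28  0.64 -0.22  1.78  0.2   0.73 -2.06] F [ 0.3 -0.6 -0.3] gap 0.0084
```

>>> {"fn": "send_rows", "kwargs": {
  "turn": [
    [0, 0, 0],
    [0, 0, 0],
    [0, 0, 0],
    [0, 0, 0]
  ],
  "slide": [
    [0.1, 0, 0],
    [0.1, 0, 0],
    [0.1, 0, 0],
    [0, 0, 0]
  ],
  "jaw": [0, 0, 0, 0]
}}

```text
time: 21.15
eef_pos: [0.5788, 0.2064, 0.0423]
ee_rot: [3.087, 1.559, 0.058]
ft_force: [0.3, -0.7, -0.5]
finger_gap: 0.0086
```

Run:
```python
from h import *
where(0)
```

```text
E tray [-44.7   0.4  -0.8] tilt 0.7 yaw err 0.12 roll 0.04
t 21.15 p [0.5788 0.2064 0.0423] x [ 0.012  0.001 -1.   ] y [ 0.113 -0.994  0.001] q [-0.28  0.64 -0.22  1.78  0.2   0.73 -2.07] F [ 0.3 -0.7 -0.5] gap 0.0086
```

>>> {"fn": "send_rows", "kwargs": {
  "turn": [
    [0, 0, 0],
    [0, 0, 0],
    [0, 0, 0],
    [0, 0, 0],
    [0, 0, 0],
    [0, 0, 0],
    [0, 0, 0]
  ],
  "slide": [
    [0, 0, 0],
    [0, 0, 0],
    [-1.5, 0, 0],
    [-4, 0, 0],
    [-5, 0, 0],
    [0, 0, 0],
    [0, 0, 0]
  ],
  "jaw": [0.4, 0.4, 0.4, 0.4, 0.4, 0.4, 0.4]
}}

```text
time: 22.02
eef_pos: [0.5773, 0.2069, 0.1528]
ee_rot: [-3.132, 1.558, 0.123]
ft_force: [-0.7, 0.5, 0.1]
finger_gap: 0.0344
```

```bash
cat >> h.py <<'E'
def seated(c,p,d,name,py):
    uv,P=fullcloud(c,d); L=locT(P); inb=(abs(L[:,0])<.062)&(abs(L[:,1]-py)<.045)&(d.ravel()>0)
    m=colmask(p,name)&inb; k=m&(L[:,2]>.018)&(L[:,2]<.034); r=m&(L[:,2]>.045)&(L[:,2]<.065)
    A=np.c_[L[k][:,:2]-[0,py],np.ones(k.sum())]; s=np.linalg.lstsq(A,L[k][:,2],rcond=None)[0]
    print(name,'plate n',k.sum(),'top z at centre',round(s[2],4),'slopes',np.round(s[:2],4))
    for t,q in (('plate',k),('rib',r)):
        b=cv2.minAreaRect(L[q][:,:2].astype(np.float32)); print(' ',t,q.sum(),np.round(np.array(b[0])-[0,py],4),np.round(b[1],4),round(b[2],1),'z',round(np.median(L[q][:,2]),4))
E
python3 - <<'E'
from h import *
where(0); c=manip.camera_params('wrist'); p,d=save('wrist','w9'); trayfit(c,d); seated(c,p,d,'yellow',0)
E
```

```text
E tray [-46.2   1.  109.7] tilt 0.76 yaw err 0.16 roll -0.01
t 22.025 p [0.5773 0.2069 0.1528] x [ 0.013  0.002 -1.   ] y [ 0.113 -0.994 -0.   ] q [-0.26  0.51 -0.25  1.7   0.15  0.94 -2.03] F [-0.7  0.5  0.1] gap 0.0344
tray 20151 [0.5779 0.2045] [0.1195 0.251 ] 6.2
lip 5875 centre in tray [-0.0198 -0.0004  0.038 ] [0.0799 0.2496] 6.13 z 0.037627047545129355
  pocket -0.08 2070 z 0.0133
  pocket 0 1780 z 0.0258
  pocket 0.08 2089 z 0.0132
yellow plate n 3080 top z at centre 0.0257 slopes [ 0.0003 -0.0001]
  plate 3080 [-0.0011  0.0007] [0.0489 0.0686] 89.5 z 0.0257
  rib 538 [0.0003 0.0004] [0.0393 0.0094] 0.1 z 0.0533
```

View pics/w9.png

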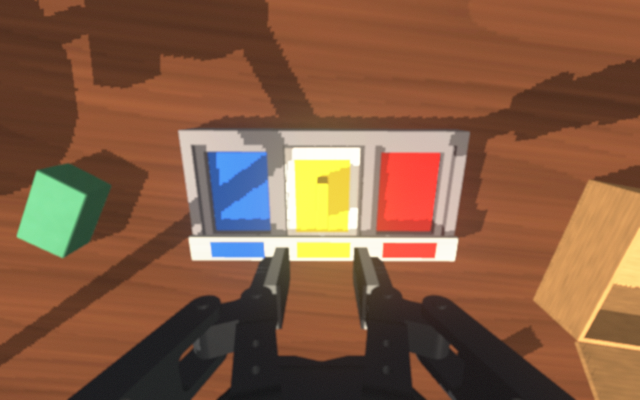

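Yellow is seated: plate top at 25.7 mm (expected 26), level, and centred within 1 mm. Going back for blue.

Run:
```python
from h import *
go(np.r_[.525,-.258,.18],down(CY-np.pi/2),mm=50)
```

```text
n 10 from [0.5776 0.2071 0.153 ] dp [-0.0526 -0.4651  0.027 ] rv [ 0.171 -0.014  0.002]
turn [[0.017, -0.001, 0.0], [0.017, -0.001, 0.0], [0.017, -0.001, 0.0], [0.017, -0.001, 0.0], [0.017, -0.001, 0.0], [0.017, -0.001, 0.0], [0.017, -0.001, 0.0], [0.017, -0.001, 0.0], [0.017, -0.001, 0.0], [0.017, -0.001, 0.0]]
slide [[-0.29, 4.56, 1.05], [-0.28, 4.58, 0.97], [-0.28, 4.59, 0.89], [-0.28, 4.61, 0.81], [-0.28, 4.62, 0.73], [-0.28, 4.63, 0.65], [-0.28, 4.65, 0.57], [-0.27, 4.65, 0.5], [-0.27, 4.66, 0.42], [-0.27, 4.67, 0.34]]
```

>>> {"fn": "send_rows", "kwargs": {
  "turn": [
    [0.017, 0, 0],
    [0.017, 0, 0],
    [0.017, 0, 0],
    [0.017, 0, 0],
    [0.017, 0, 0],
    [0.017, 0, 0],
    [0.017, 0, 0],
    [0.017, 0, 0],
    [0.017, 0, 0],
    [0.017, 0, 0],
    [0, 0, 0],
    [0, 0, 0]
  ],
  "slide": [
    [-0.5, 4.6, 1.0],
    [-0.4, 4.6, 1.0],
    [-0.4, 4.6, 0.9],
    [-0.3, 4.6, 0.8],
    [-0.3, 4.6, 0.7],
    [-0.3, 4.6, 0.6],
    [-0.3, 4.6, 0.6],
    [-0.3, 4.6, 0.5],
    [-0.3, 4.6, 0.4],
    [-0.2, 4.0, 0.3],
    [0, 0, 0],
    [0, 0, 0]
  ],
  "jaw": [0.4, 0.4, 0.4, 0.4, 0.4, 0.4, 0.4, 0.4, 0.4, 0.4, 0.4, 0.4]
}}

```text
time: 23.58
eef_pos: [0.5183, -0.2624, 0.1726]
ee_rot: [-0.643, 1.562, 2.439]
ft_force: [-0.1, 0.9, 0.0]
finger_gap: 0.0345
```

Run:
```python
from h import *
show(); c=manip.camera_params('wrist'); p,d=save('wrist','w10'); covers(c,p,d,('blue','red','yellow'))
```

```text
t 23.575 p [ 0.5183 -0.2624  0.1726] x [-0.007  0.006 -1.   ] y [-0.059 -0.998 -0.005] q [ 0.47  0.44 -0.12  1.75  0.06  0.97 -1.31] F [-0.1  0.9  0. ] gap 0.0345
blue rib 427 local [-0.0144 -0.085   0.0372] size [0.039 0.01 ] ang(carton) -0.3 world [ 0.5198 -0.2631  0.0372]
blue col 2282 local [-0.0146 -0.0844  0.0098] size [0.067 0.047] ang(carton) -0.4 world [ 0.5196 -0.2624  0.0098]
red none 0
yellow none 0
```

View pics/w10.png

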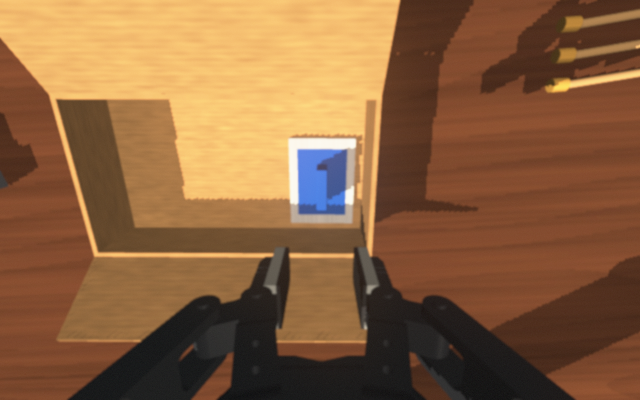

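Run:
```python
from h import *
go(np.r_[.5200,-.2626,.085],down(CY-np.radians(.3)-np.pi/2),mm=50)
```

```text
n 2 from [ 0.5181 -0.2627  0.1726] dp [ 0.0019  0.0001 -0.0876] rv [0.004 0.007 0.005]
turn [[0.002, 0.004, 0.002], [0.002, 0.004, 0.002]]
slide [[4.38, 0.01, -0.12], [4.38, 0.0, -0.11]]
```

>>> {"fn": "send_rows", "kwargs": {
  "turn": [
    [0, 0, 0],
    [0, 0, 0],
    [0, 0, 0],
    [0, 0, 0]
  ],
  "slide": [
    [4.4, 0, 0],
    [4.4, 0, 0],
    [0, 0, 0],
    [0, 0, 0]
  ],
  "jaw": [0.36, 0.36, 0.36, 0.36]
}}

```text
time: 24.12
eef_pos: [0.5203, -0.2575, 0.0843]
ee_rot: [-0.914, 1.563, 2.175]
ft_force: [-0.2, -0.2, 0.7]
finger_gap: 0.0308
```

Run:
```python
from h import *
show(); go(np.r_[.5200,-.2626,.026],down(CY-np.radians(.3)-np.pi/2),mm=20)
```

```text
t 24.125 p [ 0.5203 -0.2575  0.0843] x [-0.004  0.006 -1.   ] y [-0.052 -0.999 -0.006] q [ 0.45  0.54 -0.12  1.83  0.08  0.78 -1.33] F [-0.2 -0.2  0.7] gap 0.0308
n 3 from [ 0.5203 -0.2575  0.0843] dp [-0.0003 -0.0051 -0.0583] rv [0.011 0.005 0.006]
turn [[0.004, 0.002, 0.002], [0.004, 0.002, 0.002], [0.004, 0.002, 0.002]]
slide [[1.94, 0.18, -0.01], [1.94, 0.18, -0.01], [1.94, 0.18, -0.0]]
```

>>> {"fn": "send_rows", "kwargs": {
  "turn": [
    [0.01, 0.005, 0.005],
    [0, 0, 0],
    [0, 0, 0],
    [0, 0, 0],
    [0, 0, 0]
  ],
  "slide": [
    [1.9, 0.4, 0.1],
    [1.9, 0.2, 0.1],
    [1.9, 0.2, 0.1],
    [0, 0, 0],
    [0, 0, 0]
  ],
  "jaw": [0.36, 0.36, 0.36, 0.36, 0.36]
}}

```text
time: 24.75
eef_pos: [0.5236, -0.2658, 0.0358]
ee_rot: [2.915, 1.557, -0.286]
ft_force: [0.0, 0.1, 0.5]
finger_gap: 0.0307
```

Run:
```python
from h import *
show(); go(np.r_[.5200,-.2626,.026],down(CY-np.radians(.3)-np.pi/2),mm=20)
```

```text
t 24.75 p [ 0.5236 -0.2658  0.0358] x [ 0.014 -0.004 -1.   ] y [-0.06  -0.998  0.003] q [ 0.45  0.61 -0.11  1.87  0.1   0.66 -1.34] F [0.  0.1 0.5] gap 0.0307
n 1 from [ 0.5236 -0.2658  0.0358] dp [-0.0036  0.0032 -0.0098] rv [ 0.003 -0.014 -0.003]
turn [[0.003, -0.014, -0.003]]
slide [[0.98, -0.3, 0.4]]
```

>>> {"fn": "send_rows", "kwargs": {
  "turn": [
    [0, -0.014, 0],
    [0, 0, 0],
    [0, 0, 0],
    [0, 0, 0],
    [0, 0, 0],
    [0, 0, 0],
    [0, 0, 0]
  ],
  "slide": [
    [0.95, -0.3, 0.4],
    [0.1, 0, 0],
    [0, 0, 0],
    [0, 0, 0],
    [0, 0, 0],
    [0, 0, 0],
    [0, 0, 0]
  ],
  "jaw": [0.36, 0.36, 0.36, 0, 0, 0, 0],
  "force": 70
}}

```text
time: 25.62
eef_pos: [0.5212, -0.2625, 0.0271]
ee_rot: [2.057, 1.566, -1.143]
ft_force: [-0.4, 0.5, -0.6]
finger_gap: 0.0083
```

Run:
```python
from h import *
show()
```

```text
t 25.625 p [ 0.5212 -0.2625  0.0271] x [ 0.002 -0.004 -1.   ] y [-0.059 -0.998  0.004] q [ 0.44  0.62 -0.1   1.87  0.1   0.65 -1.35] F [-0.4  0.5 -0.6] gap 0.0083
```

Gripped. Lifting.

>>> {"fn": "send_rows", "kwargs": {
  "turn": [
    [0, 0, 0],
    [0, 0, 0],
    [0, 0, 0],
    [0, 0, 0],
    [0, 0, 0]
  ],
  "slide": [
    [-2, 0, 0],
    [-4, 0, 0],
    [-5, 0, 0],
    [-5, 0, 0],
    [0, 0, 0]
  ],
  "jaw": [0, 0, 0, 0, 0]
}}

```text
time: 26.25
eef_pos: [0.5198, -0.2617, 0.1901]
ee_rot: [1.104, 1.568, -2.097]
ft_force: [0.9, -0.6, -2.2]
finger_gap: 0.0082
```

Run:
```python
from h import *
show(); go(tra(.01,.08,.18),down(TY-np.pi/2))
```

```text
t 26.25 p [ 0.5198 -0.2617  0.1901] x [-0.002 -0.003 -1.   ] y [-0.059 -0.998  0.003] q [ 0.46  0.42 -0.12  1.74  0.06  0.99 -1.31] F [ 0.9 -0.6 -2.2] gap 0.0082
n 12 from [ 0.5198 -0.2617  0.1901] dp [ 0.0593  0.5473 -0.0101] rv [-0.17   0.002 -0.003]
turn [[-0.014, 0.0, -0.0], [-0.014, 0.0, -0.0], [-0.014, 0.0, -0.0], [-0.014, 0.0, -0.0], [-0.014, 0.0, -0.0], [-0.014, 0.0, -0.0], [-0.014, 0.0, -0.0], [-0.014, 0.0, -0.0], [-0.014, 0.0, -0.0], [-0.014, 0.0, -0.0], [-0.014, 0.0, -0.0], [-0.014, 0.0, -0.0]]
slide [[0.07, -4.58, -0.22], [0.07, -4.58, -0.29], [0.07, -4.57, -0.35], [0.07, -4.57, -0.42], [0.07, -4.56, -0.48], [0.08, -4.55, -0.55], [0.08, -4.55, -0.61], [0.08, -4.54, -0.68], [0.08, -4.53, -0.74], [0.08, -4.52, -0.8], [0.08, -4.5, -0.87], [0.08, -4.49, -0.93]]
```

>>> {"fn": "send_rows", "kwargs": {
  "turn": [
    [-0.015, 0, 0],
    [-0.015, 0, 0],
    [-0.015, 0, 0],
    [-0.015, 0, 0],
    [-0.015, 0, 0],
    [-0.015, 0, 0],
    [-0.015, 0, 0],
    [-0.015, 0, 0],
    [-0.015, 0, 0],
    [-0.015, 0, 0],
    [-0.015, 0, 0],
    [0, 0, 0]
  ],
  "slide": [
    [0, -4.9, -0.3],
    [0, -4.9, -0.3],
    [0, -4.9, -0.4],
    [0, -4.9, -0.4],
    [0, -4.9, -0.5],
    [0, -4.9, -0.6],
    [0, -4.9, -0.6],
    [0, -4.9, -0.7],
    [0, -4.9, -0.8],
    [0, -4.9, -0.8],
    [0, -3.5, -0.6],
    [0, 0, 0]
  ],
  "jaw": [0, 0, 0, 0, 0, 0, 0, 0, 0, 0, 0, 0]
}}

```text
time: 27.75
eef_pos: [0.567, 0.2776, 0.1726]
ee_rot: [0.243, 1.55, -2.792]
ft_force: [-0.6, 0.0, -0.8]
finger_gap: 0.0084
```

Run:
```python
from h import *
where(.08); c=manip.camera_params('wrist'); p,d=save('wrist','w11'); uv,P=fullcloud(c,d); held(P,None); ins(.08,-.030,.045,9)
```

```text
E tray [-49.4  -7.3 131. ] tilt -1.17 yaw err -0.23 roll 0.29
t 27.75 p [0.567  0.2776 0.1726] x [-0.02  -0.007 -1.   ] y [ 0.107 -0.994  0.005] q [-0.35  0.53 -0.28  1.6   0.15  1.05 -2.14] F [-0.6  0.  -0.8] gap 0.0084
held n 7284 plate top x= 0.0174 slope y,z [ 0.002 -0.01 ] y [-0.0345  0.0311] z [-0.0437  0.0276]
n 2 from [0.5672 0.2754 0.1724] dp [ 0.0137  0.0112 -0.0779] rv [-0.006  0.178 -0.007]
turn [[-0.003, 0.089, -0.004], [-0.003, 0.089, -0.004]]
slide [[3.88, -0.51, -0.82], [3.94, -0.49, -0.47]]
```

View pics/w11.png

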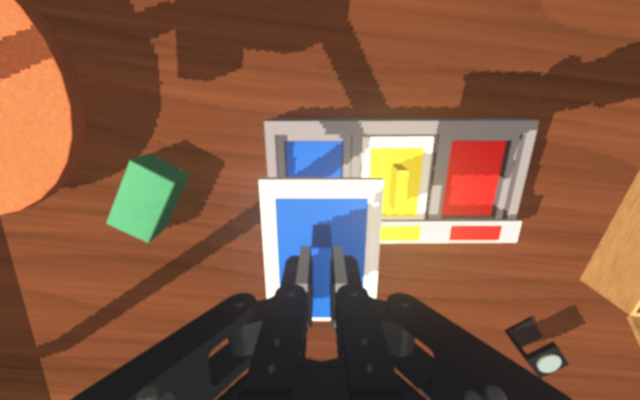

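>>> {"fn": "send_rows", "kwargs": {
  "turn": [
    [0, 0.09, 0],
    [-0.005, 0.09, -0.005],
    [0, 0, 0],
    [0, 0, 0]
  ],
  "slide": [
    [3.7, -0.5, -0.8],
    [3.8, -0.5, -0.4],
    [0, 0, 0],
    [0, 0, 0]
  ],
  "jaw": [0, 0, 0, 0]
}}

```text
time: 28.3
eef_pos: [0.5815, 0.2795, 0.0952]
ee_rot: [3.101, 1.411, 0.063]
ft_force: [0.6, -0.5, -1.0]
finger_gap: 0.0085
```

Run:
```python
from h import *
where(.08); c=manip.camera_params('wrist'); p,d=save('wrist','w12'); uv,P=fullcloud(c,d); held(P,None); ins(.08,-.030,.022,9,off=(.023,.0006,.0463))
```

```text
E tray [-30.1  -7.1  45.7] tilt 9.17 yaw err -0.34 roll 0.38
t 28.3 p [0.5815 0.2795 0.0952] x [ 0.159  0.01  -0.987] y [ 0.104 -0.995  0.007] q [-0.43  0.55 -0.2   1.8   0.3   0.68 -2.29] F [ 0.6 -0.5 -1. ] gap 0.0085
held n 7312 plate top x= 0.0176 slope y,z [ 0.001 -0.01 ] y [-0.0323  0.0334] z [-0.0436  0.0275]
n 1 from [0.5815 0.2794 0.0951] dp [-0.0003  0.007  -0.0232] rv [-0.006 -0.003 -0.008]
turn [[-0.006, -0.003, -0.008]]
slide [[2.29, -0.72, 0.33]]
```

>>> {"fn": "send_rows", "kwargs": {
  "turn": [
    [-0.006, -0.003, -0.008],
    [0, 0, 0],
    [0, 0, 0]
  ],
  "slide": [
    [2.2, -0.75, 0.4],
    [0, 0, 0],
    [0, 0, 0]
  ],
  "jaw": [0, 0, 0]
}}

```text
time: 28.72
eef_pos: [0.5844, 0.286, 0.0772]
ee_rot: [-3.129, 1.41, 0.119]
ft_force: [-0.1, 0.6, -1.3]
finger_gap: 0.0083
```

Run:
```python
from h import *
o=(.0233,.0006,.0463)
where(.08,o); ins(.08,-.0315,.003,9,off=o,mm=9)
```

```text
E tray [-26.6  -0.6  26.8] tilt 9.23 yaw err -0.27 roll -0.11
t 28.725 p [0.5844 0.286  0.0772] x [ 0.159  0.019 -0.987] y [ 0.106 -0.994 -0.002] q [-0.44  0.58 -0.2   1.8   0.31  0.65 -2.3 ] F [-0.1  0.6 -1.3] gap 0.0083
n 3 from [0.5844 0.286  0.0772] dp [-0.0048  0.0003 -0.024 ] rv [-0.005 -0.004  0.001]
turn [[-0.002, -0.001, 0.0], [-0.002, -0.001, 0.0], [-0.002, -0.001, 0.0]]
slide [[0.76, -0.03, 0.28], [0.76, -0.03, 0.28], [0.76, -0.03, 0.28]]
```

>>> {"fn": "send_rows", "kwargs": {
  "turn": [
    [-0.005, -0.004, 0],
    [0, 0, 0],
    [0, 0, 0],
    [0, 0, 0]
  ],
  "slide": [
    [0.75, 0, 0.35],
    [0.75, 0, 0.3],
    [0.75, 0, 0.3],
    [0, 0, 0]
  ],
  "jaw": [0, 0, 0, 0]
}}

```text
time: 29.22
eef_pos: [0.579, 0.285, 0.0535]
ee_rot: [-3.133, 1.413, 0.12]
ft_force: [-0.8, 0.2, -2.2]
finger_gap: 0.0083
```

Run:
```python
from h import *
o=(.0233,.0006,.0463)
where(.08,o); ins(.08,-.0445,.002,9,off=o,mm=7.5)
c=manip.camera_params('wrist'); p,d=save('wrist','w13')
```

```text
E tray [-32.2  -1.1   3.2] tilt 9.06 yaw err -0.01 roll -0.08
t 29.225 p [0.579  0.285  0.0535] x [ 0.156  0.019 -0.988] y [ 0.111 -0.994 -0.001] q [-0.45  0.61 -0.19  1.83  0.32  0.6  -2.31] F [-0.8  0.2 -2.2] gap 0.0083
n 2 from [0.579  0.285  0.0535] dp [-0.0123 -0.0002 -0.0013] rv [-0.    -0.001  0.001]
turn [[-0.0, -0.001, 0.001], [-0.0, -0.001, 0.001]]
slide [[-0.03, -0.06, 0.62], [-0.03, -0.06, 0.62]]
```

View pics/w13.png

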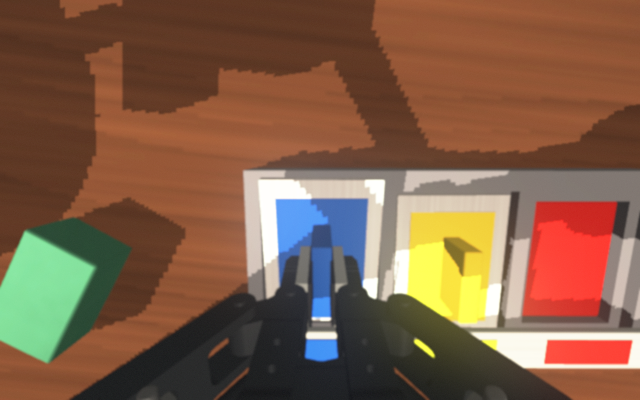

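>>> {"fn": "send_rows", "kwargs": {
  "turn": [
    [0, 0, 0],
    [0, 0, 0],
    [0, 0, 0]
  ],
  "slide": [
    [-0.05, -0.1, 0.62],
    [-0.05, -0.05, 0.62],
    [0, 0, 0]
  ],
  "jaw": [0, 0, 0]
}}

```text
time: 29.65
eef_pos: [0.5659, 0.2857, 0.0533]
ee_rot: [-3.129, 1.412, 0.124]
ft_force: [-0.2, -0.5, -0.5]
finger_gap: 0.0083
```

Run:
```python
from h import *
o=(.0233,.0006,.0463)
where(.08,o); ins(.08,-.0447,.002,0,off=o,deg=3)
```

```text
E tray [-45.1   1.    2.9] tilt 9.12 yaw err -0.0 roll -0.12
t 29.65 p [0.5659 0.2857 0.0533] x [ 0.157  0.02  -0.987] y [ 0.111 -0.994 -0.002] q [-0.46  0.59 -0.19  1.86  0.33  0.58 -2.33] F [-0.2 -0.5 -0.5] gap 0.0083
n 4 from [0.5659 0.2857 0.0533] dp [ 0.0048 -0.0004 -0.008 ] rv [ 0.    -0.159  0.002]
turn [[0.0, -0.04, 0.001], [0.0, -0.04, 0.001], [0.0, -0.04, 0.001], [0.0, -0.04, 0.001]]
slide [[0.22, 0.02, -0.08], [0.21, 0.02, -0.09], [0.21, 0.02, -0.1], [0.2, 0.02, -0.11]]
```

>>> {"fn": "send_rows", "kwargs": {
  "turn": [
    [0, -0.04, 0],
    [0, -0.04, 0],
    [0, -0.04, 0],
    [0, -0.04, 0],
    [0, 0, 0]
  ],
  "slide": [
    [0.2, 0.05, -0.1],
    [0.2, 0.05, -0.1],
    [0.2, 0, -0.1],
    [0.2, 0, -0.1],
    [0, 0, 0]
  ],
  "jaw": [0, 0, 0, 0, 0]
}}

```text
time: 30.28
eef_pos: [0.5712, 0.2856, 0.0466]
ee_rot: [-0.658, 1.566, 2.596]
ft_force: [0.6, 0.1, -1.7]
finger_gap: 0.0083
```

Run:
```python
from h import *
o=(.0233,.0006,.0463)
where(.08,o)
```

```text
E tray [-44.2   0.3   3.5] tilt -0.2 yaw err 0.07 roll -0.15
t 30.275 p [0.5712 0.2856 0.0466] x [-0.004  0.002 -1.   ] y [ 0.112 -0.994 -0.003] q [-0.37  0.68 -0.27  1.7   0.23  0.8  -2.2 ] F [ 0.6  0.1 -1.7] gap 0.0083
```

>>> {"fn": "send_rows", "kwargs": {
  "turn": [
    [0, 0.01, 0],
    [0, 0, 0],
    [0, 0, 0],
    [0, 0, 0]
  ],
  "slide": [
    [0.2, 0, 0.05],
    [0.2, 0, 0],
    [0.1, 0, 0],
    [0.1, 0, 0]
  ],
  "jaw": [0, 0, 0, 0]
}}

```text
time: 30.78
eef_pos: [0.5703, 0.2858, 0.0431]
ee_rot: [-2.957, 1.559, 0.297]
ft_force: [-0.8, -1.0, 7.8]
finger_gap: 0.0084
```

Run:
```python
from h import *
o=(.0233,.0006,.0463)
where(.08,o)
```

```text
E tray [-44.7   0.5  -0.8] tilt 0.66 yaw err 0.13 roll -0.12
t 30.775 p [0.5703 0.2858 0.0431] x [ 0.011  0.003 -1.   ] y [ 0.113 -0.994 -0.002] q [-0.38  0.67 -0.26  1.72  0.24  0.77 -2.21] F [-0.8 -1.   7.8] gap 0.0084
```

The cover is on the ledge (7.8 N upward), so I'll release and retract.

>>> {"fn": "send_rows", "kwargs": {
  "turn": [
    [0, 0, 0],
    [0, 0, 0],
    [0, 0, 0],
    [0, 0, 0],
    [0, 0, 0],
    [0, 0, 0],
    [0, 0, 0],
    [0, 0, 0]
  ],
  "slide": [
    [0, 0, 0],
    [0, 0, 0],
    [-1.5, 0, 0],
    [-4, 0, 0],
    [-5, 0, 0],
    [-5, 2, 0],
    [0, 2, 0],
    [0, 0, 0]
  ],
  "jaw": [0.4, 0.4, 0.4, 0.4, 0.4, 0.4, 0.4, 0.4]
}}

```text
time: 31.78
eef_pos: [0.5723, 0.2458, 0.2073]
ee_rot: [-2.923, 1.555, 0.334]
ft_force: [0.5, 0.7, -0.9]
finger_gap: 0.0348
```

Run:
```python
from h import *
show(); c=manip.camera_params('wrist'); p,d=save('wrist','w14'); trayfit(c,d)
seated(c,p,d,'yellow',0); seated(c,p,d,'blue',.08)
save('scene','s9')
```

```text
t 31.775 p [0.5723 0.2458 0.2073] x [ 0.015  0.005 -1.   ] y [ 0.116 -0.993 -0.003] q [-0.29  0.47 -0.3   1.61  0.16  1.07 -2.09] F [ 0.5  0.7 -0.9] gap 0.0348
tray 18604 [0.578  0.2039] [0.1194 0.2505] 6.28
lip 4691 centre in tray [-0.0198 -0.001   0.038 ] [0.0798 0.2485] 6.37 z 0.03759532767142987
  pocket -0.08 1533 z 0.0133
  pocket 0 1279 z 0.0258
  pocket 0.08 1245 z 0.0257
yellow plate n 2129 top z at centre 0.0258 slopes [-0.0008 -0.0001]
  plate 2129 [-0.001   0.0004] [0.0672 0.0483] 0.1 z 0.0258
  rib 405 [0.0004 0.0005] [0.0391 0.0103] 0.1 z 0.0531
blue plate n 2057 top z at centre 0.0258 slopes [-0.0007 -0.002 ]
  plate 2057 [-0.0004  0.0011] [0.047  0.0672] 89.8 z 0.0257
  rib 380 [0.0003 0.0003] [0.0396 0.0099] 0.2 z 0.0531
```

View pics/w14.png

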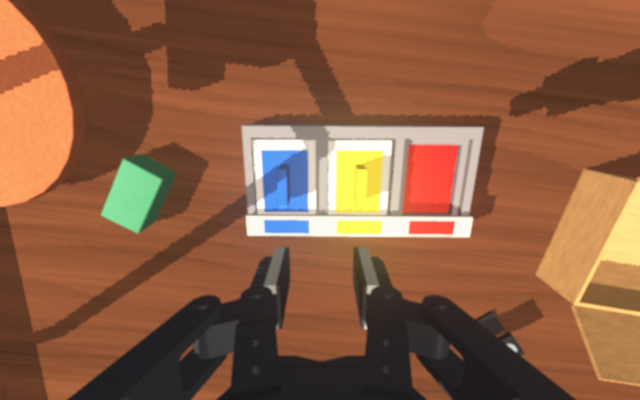

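View pics/s9.png

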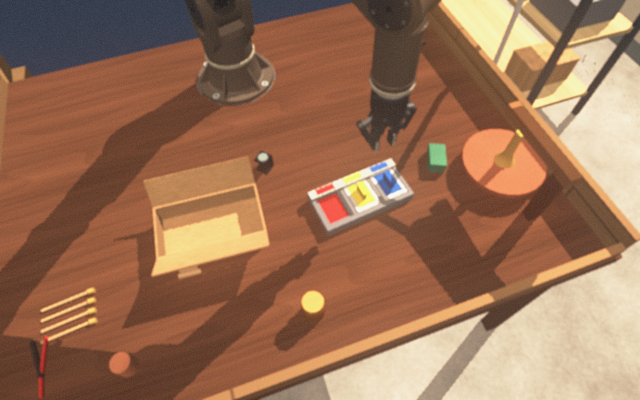

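Both covers are seated, the carton is empty and both flaps are back. The loupe (264,160), jar (312,305) and stone (437,157) are at the same pixels as at the start. I'll wait one second, recheck, then hand in.

>>> {"fn": "send_rows", "kwargs": {
  "turn": [
    [0, 0, 0],
    [0, 0, 0],
    [0, 0, 0],
    [0, 0, 0],
    [0, 0, 0],
    [0, 0, 0],
    [0, 0, 0],
    [0, 0, 0]
  ],
  "slide": [
    [0, 0, 0],
    [0, 0, 0],
    [0, 0, 0],
    [0, 0, 0],
    [0, 0, 0],
    [0, 0, 0],
    [0, 0, 0],
    [0, 0, 0]
  ],
  "jaw": [0.4, 0.4, 0.4, 0.4, 0.4, 0.4, 0.4, 0.4]
}}

```text
time: 32.88
eef_pos: [0.5698, 0.2505, 0.2041]
ee_rot: [-2.692, 1.56, 0.572]
ft_force: [-0.7, -0.3, 0.7]
finger_gap: 0.0342
```

Run:
```python
from h import *
c=manip.camera_params('wrist'); p,d=save('wrist','w15')
seated(c,p,d,'yellow',0); seated(c,p,d,'blue',.08)
c=manip.camera_params('scene'); p,d=save('scene','s10'); covers(c,p,d)
uv,P=fullcloud(c,d); L=loc(P)
for sg in (1,-1):
    m=(abs(L[:,1])<.08)&(sg*L[:,0]<-.08)&(sg*L[:,0]>-.125)&(L[:,2]>.055)&(L[:,2]<.14); k=np.polyfit(sg*L[m,0],L[m,2],1); print('flap',sg,m.sum(),180+np.degrees(np.arctan(k[0])))
a=cv2.imread('pics/s10.png');b=cv2.imread('pics/scene0.png')
for n,(x,y) in dict(loupe=(264,160),jar=(312,303),stone=(437,157)).items(): print(n,np.abs(a[y-10:y+10,x-10:x+10].astype(int)-b[y-10:y+10,x-10:x+10]).mean())
print(manip.close_job())
```

```text
yellow plate n 2179 top z at centre 0.0258 slopes [-0.0004  0.0018]
  plate 2179 [-0.0011  0.0006] [0.0483 0.0688] 89.4 z 0.0258
  rib 429 [0.0004 0.0005] [0.0396 0.0102] 0.3 z 0.0531
blue plate n 2105 top z at centre 0.0258 slopes [-0.0014 -0.0026]
  plate 2105 [-0.0001  0.0009] [0.0669 0.0472] 0.0 z 0.0257
  rib 388 [0.0002 0.0003] [0.0101 0.0393] 89.9 z 0.0531
yellow none 0
blue none 0
red none 0
flap 1 1533 127.99730010926712
flap -1 822 144.93072110524582
loupe 3.7116666666666664
jar 1.4091666666666667
stone 2.4466666666666668
the job is handed in; nothing more can be done
None
```

I folded both carton flaps back, fitted the yellow and blue covers into their pockets, and handed the job in at about 33 s. No red cover was present. I opened each flap by its dowel, then pushed it over from inside. Each cover went in tilted about 9° under the steel lip and was then lowered flat.

The last checks, made just before handing in:
- **Flaps:** they stand at about 128° (near) and 145° (far), against the required 100°.
- **Covers:** the plate tops measure 25.8 mm against an expected 26. Both are level to under 0.003 rad, centred within about 1 mm, and lined up with the pockets to under 1°.
- **Surroundings:** the carton is empty, and the loupe, jar and stone look unmoved in the scene picture. The gripper is open and clear of everything, about 15 cm above the covers.

No check failed. The only disagreements were 1–3 mm between cameras on the cover positions before grasping and 1–2 mm on the tray position. I saw no knocked cover and no slackened grip.

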